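Open the desiccant and build the drying stack

ROBOT

A 7-joint arm with a two-finger parallel gripper is mounted at the origin on a cart in front of the work surface, level with it; the furniture and walls round the work are solid. World frame = base frame: x ahead of the robot, y to its left, z up, the work surface at z = 0. Lengths are in m, angles in rad, forces in N, time in s.
With the tool pointing down it reaches from about 0.4 to 0.875 m from the base axis. Payload 19.3 kg.
Tool frame: the origin (TCP) lies on the centre line of the jaws, within the pads' length; the fingertips stand 25 mm ahead of it and the grasp point (between the pads) lies 6 mm ahead of it (tips_ahead is the distance from the TCP to the fingertips, in m); z points along the fingers, y is the direction in which the jaws open and shut (so a half turn about z gives the same grasp; the last joint's range is limited). The gripper opens to 85 mm and grips with 20 to 120 N. Pads are 22 mm wide; open, the fingers measure 114 mm over their backs; the gripper's body (76 mm by 85 mm) begins 54 mm behind the grasp point. The pads swing forward as they close: fully open they stand 13 mm farther back than shut.
Start: joints at [1.241, 0.521, -0.036, 1.599, 0.021, 1.021, -0.113], TCP at [0.161, -0.604, 0.227] pointing down, gripper open.
Joint ranges: [-2.91, 2.91], [-0.3, 2.13], [-1.5, 1.42], [0.17, 2.43], [-1.26, 4.41], [0.16, 1.93], [-2.52, 2.52]. Speed limits (rad/s): [1.89, 1.89, 2.39, 2.39, 3.01, 3.01, 3.01].

INTERFACE

Orientations are given as [roll, pitch, yaw] about the fixed x, y, z axes, in that order (R = Rz(yaw) Ry(pitch) Rx(roll)).
In Python, from workcell import observe, grab_frame, job_done, outline_of, tips_ahead gives the robot as it stands. The module is installed in compiled form; this text tells all that it offers.
- The arm moves only by the tool move_arm, never from a script. Its argument "motion" is a list of rows, each a list of 2 entries, a list of its own where there are three numbers: the shift along the world's x, y, z in mm, then the turn, a rotation vector about the world's x, y, z in rad. A call has 1 to 12 rows; each row is the pose to reach, as a shift and turn from the pose commanded when the call began; what a row does not reach only later rows make up. A row lasts 1/8 s, in which the tool goes at most 62.5 mm and 10.7 degrees, less where a joint would pass 70% of its speed; a pose out of reach is approached as far as the arm can. A call with a gripper value outside its range is refused whole. "jaw" is the finger opening in mm, from 0 to 85.4, set as the call begins (left out, the last holds). The fingers move at their own pace and stop on an object; "grip_force" is the grip in N (left out, the last holds). Time passes only in rows, so rows that repeat a pose let the fingers close. It gives the time, the measured TCP pose, the force and the opening at its end, in the units of the state.
- observe(): the state, without advancing time (a new reading comes with each control period).
- grab_frame(name): name is "side" or "top" or "wrist"; returns a dict with "frame" (420x560x3 uint8, red, green, blue), "fx", "fy", "cx", "cy" (pixels), "T" (4x4, takes a point from camera to world coordinates); the wrist camera has in their place "mount" (4x4, takes a point from camera to tool coordinates, whose origin is the TCP and whose axes are the flange's). Camera axes: x right, y down, z forward; pixel columns grow to the right and rows downward; lengths in m; the calibration is good to about 2 mm. A picture is of the moment at which its call begins: read the wrist's pose just before it. There is no depth.
- job_done(): hands the job in, once; it reports no verdict.
Trained networks look in the newest picture that a camera, given by its name, has taken for a name from the list of things; names that differ only in an ending like _2 or _b are one class to them, and where a whole thing is asked for, a point or a joint stands for the part that bears it (a point fixed in the world has none). Each returns a list of dicts, best first, with "score" (0 to 1); they miss things now and then, are a little off and sometimes report something else, mostly with a low value. They report only what shows in the picture. A call takes as long as a camera call. They do not tell look-alikes from the thing itself.
- outline_of(label, camera): "pixels" (420x560 bool, what is visible of it) and "pixel" ([column, row] in pixels, amid what is visible of it).
The state is a dict: "clock": time; "qpos": joint angles; "qd": joint speeds; "joint_efforts": joint torques, N m; "position": TCP position; "tool_rot": TCP orientation; "force": force on the tool from outside, world axes, zero at the start; "moment": the same for the moment, N m; "grip_width": finger opening in m.
Only numpy, scipy, OpenCV 4.12 (cv2) and the standard library are available. Lean on these libraries where they do the work, as an engineer would, in place of code of your own. Each camera call takes 0.05 s, during which the arm holds its last target.

TASK

Set up the drying stack: unscrew the black cap from the desiccant canister in the middle of the grey base, lift it off and lay it in the steel dish. Then stack all the white trays that are there squarely on the base, every corner pin home in the socket below, and after that stand the red-capped vials upright in the topmost tray.

Things in the scene. Friction and masses are not known exactly. Their poses are not given: they have to be found in the camera images.
- base: grey base of the stack, fixed to the bench, 150 x 130 mm; origin at the centre of its underside on the bench, x along the long side, z up. At x = +-60, y = +-50 mm a post 20 x 20 mm, 52 mm high, with a 12 x 12 mm socket 46 mm deep in its top. The fin point of a seated tray is 73 mm above this origin (second tray 117, third 161). No tray can seat while the cap is on.
- neck (a point): top centre of the canister's neck in the middle of the base, 48 mm above the bench. The neck is threaded (right-hand, 9 mm a turn): the cap is unscrewed anticlockwise seen from above, rises 9 mm a turn and comes free after about 1.7 turns (15 mm of rise); then lift it 30 mm more. It turns easily, stays where it is let go, and has about 1 mm of play.
- cap_mid (a point): black screw cap on the neck, 60 g, 55 mm tall: a skirt 40 mm in diameter, 34 mm tall, and on it a round ribbed knob 34 mm in diameter, 21 mm tall, to be gripped from above. Point: on its axis half-way up, 27.5 mm above its lower edge, 6.5 mm below the foot of the knob. z up. Screwed down at the start, the point 47.5 mm above the bench.
- dish: round shallow steel dish, loose, 88 mm in diameter, 14 mm high, inside 68 mm wide at its flat floor (2 mm thick); origin at the centre of its underside, z up. 150 g.
- tray_a_mid (a point): white stacking tray, 220 g, one of 2 or 3 alike (None if absent); further sizes under tray_b, tray_c. Point: half-way up its lifting fin (50 mm along x, 14 mm thick along y, 34 mm high) in the middle: 33 mm above the pin tips it stands on, 17 mm above the plate's top, 17 mm below the fin's top. x along the 140 mm side, z up; a half turn makes no difference. Seated, 44 mm above the tray below.
- tray_b_mid (a point): white stacking tray like tray_a, same point and axes. Plate 140 x 120 x 4 mm with an 8 mm rim. Under each corner (x = +-60, y = +-50 mm) a pin 12 mm long, 9 mm thick, its tip a half ball; when seated the plate's underside rests on the post tops below.
- tray_c_mid (a point): white stacking tray like tray_a, same point and axes. Over each corner (x = +-60, y = +-50 mm) a post 20 x 20 mm that rises 40 mm above the plate (23 mm above the point), with a 12 x 12 mm socket, 40 mm deep, in its top. Clear room for a vial beside the fin: y = 7 to 56 mm on either side.
- vial_1_mid (a point): glass sample vial with a red screw cap, 33 mm in diameter, 85 mm tall; the point is its centre, 42.5 mm above its foot; z is its long axis, up. 50 g.
- vial_2_mid (a point): glass sample vial with a red screw cap, 33 mm in diameter, 85 mm tall; the point is its centre, 42.5 mm above its foot; z is its long axis, up. 50 g.
Not all that is in view belongs to the job. What is shaped like the part that bears vial_2_mid but brown is not meant. Of the things that look like the part that bears cap_mid, the smaller one is meant.

How it is judged:
By the outcome, as a careful person would: the job done as asked, in the order asked, and still so for the second after the job is handed in, with the robot touching nothing.
Of tray_a, tray_b, tray_c only 2 to 3 are there at a start; the rules pass over those that are not, and their reading is None.
At some moment in a run one of tray_a, tray_b, tray_c, dish may be knocked a few centimetres aside while the robot is not near it.
It also fails if it takes over 210 s, if anything falls off the work surface, if the arm or the gripper's body presses on something with over 40 N, if the wrist force passes 120 N, or if a joint passes its speed limit or range.

## Working session

There is one attempt and no reset: what is moved stays moved. The work goes in short steps, Python scripts to look and compute and a tool call to move; the robot and the scene stay as the last step left them, time stands still between calls to the robot, and variables do not carry over. Pictures are saved under pics/ and viewed, and the job is handed in when it is done.

Besides the shell and the picture viewer there is one more tool, called as name(argument=value, ...) on one line, values as JSON. move_arm: Moves the arm, as the interface text tells. Its arguments: {"type":"object","properties":{"motion":{"type":"array"},"jaw":{"type":"number"},"grip_force":{"type":"number"}},"required":["motion"]}

```bash
mkdir -p pics; ls; python3 - <<'E'
from workcell import *
import cv2,numpy as np
s=observe();print(s)
for n in("side","top","wrist"):
    f=grab_frame(n);cv2.imwrite(f"pics/{n}0.png",f["frame"][:,:,::-1])
    print(n,{k:(np.round(v,4).tolist() if hasattr(v,'shape') else v) for k,v in f.items() if k!="frame"})
E
```

```text
pics
{'clock': 0.0, 'qpos': array([ 1.24082252,  0.52196621, -0.03634073,  1.59997252,  0.02120187,
        1.02112503, -0.11280835]), 'qd': array([ 0.00061579,  0.00128261,  0.00182446,  0.0004457 , -0.00053653,
       -0.00173805, -0.00137468]), 'joint_efforts': array([-2.40041576e-03, -9.27094316e+01,  1.97833791e+00, -3.69928086e+01,
        1.78036827e-02,  8.06509954e-03,  6.22980383e-05]), 'position': array([ 0.16042557, -0.60371838,  0.22636809]), 'tool_rot': array([-3.14050906e+00,  7.28327861e-05,  2.59767411e-01]), 'force': array([ 0.54555194, -0.03218406, -0.02022522]), 'moment': array([ 0.0088697 , -0.03780142,  0.04078918]), 'grip_width': 0.085253863827991}
side {'fx': 429.24826020075756, 'fy': 429.24826020075756, 'cx': 276.3347372487544, 'cy': 210.73755382785387, 'T': [[0.9978, -0.0539, 0.0396, 0.4866], [-0.0631, -0.5621, 0.8247, -0.9771], [-0.0222, -0.8253, -0.5643, 0.7085], [0.0, 0.0, 0.0, 1.0]]}
top {'fx': 406.3624752146552, 'fy': 406.3624752146552, 'cx': 281.4688196980875, 'cy': 205.8859117957954, 'T': [[-0.0055, -0.9967, 0.0807, 0.4318], [-1.0, 0.005, -0.0061, -0.0566], [0.0057, -0.0808, -0.9967, 1.2754], [0.0, 0.0, 0.0, 1.0]]}
wrist {'fx': 352.8858354298048, 'fy': 352.8858354298048, 'cx': 277.37452032923653, 'cy': 215.75987204613887, 'mount': [[0.0017, -0.9503, -0.3115, 0.0805], [1.0, 0.0018, 0.0001, -0.0005], [0.0005, -0.3115, 0.9503, -0.1485], [0.0, 0.0, 0.0, 1.0]]}
```

View pics/top0.png

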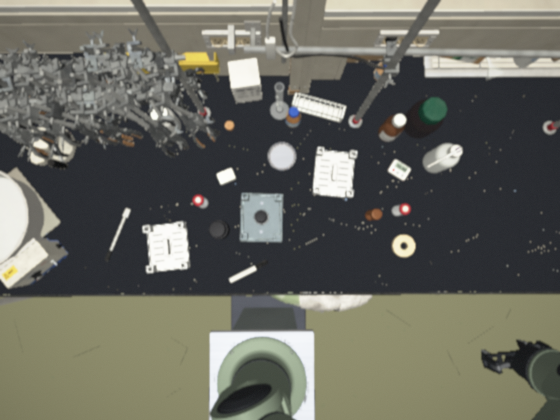

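View pics/side0.png

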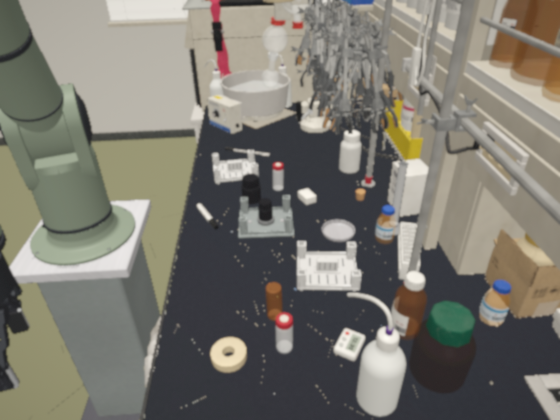

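View pics/wrist0.png

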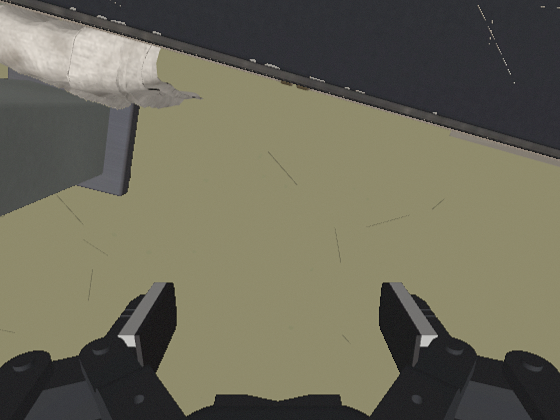

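```bash
cat > h.py <<'E'
from workcell import *
import cv2,numpy as np
from scipy.spatial.transform import Rotation as R
def cam(n):
    s=observe();f=grab_frame(n)
    if n=="wrist":
        A=np.eye(4);A[:3,:3]=R.from_euler('xyz',s['tool_rot']).as_matrix();A[:3,3]=s['position'];f['T']=A@f['mount']
    f['T']=np.array(f['T']);f['K']=np.array([[f['fx'],0,f['cx']],[0,f['fy'],f['cy']],[0,0,1]])
    return f
def w(f,uv,z):
    d=f['T'][:3,:3]@np.array([(uv[0]-f['cx'])/f['fx'],(uv[1]-f['cy'])/f['fy'],1]);o=f['T'][:3,3]
    return o+d*(z-o[2])/d[2]
def pix(f,P):
    P=np.atleast_2d(P);c=(P-f['T'][:3,3])@f['T'][:3,:3];q=c@f['K'].T;return q[:,:2]/q[:,2:]
def save(f,name,crop=None,s=1):
    im=f['frame'][:,:,::-1]
    if crop: x0,y0,x1,y1=crop;im=im[y0:y1,x0:x1]
    im=cv2.resize(im,None,fx=s,fy=s,interpolation=cv2.INTER_CUBIC);cv2.imwrite(f'pics/{name}.png',im)
E
python3 - <<'E'
from h import *
for c in("top","side"):
    f=cam(c)
    if c=="top": save(f,"topz",(140,90,440,290),2.6)
    else: save(f,"sidez",(180,140,440,380),2.4)
    for l,z in(("base",.03),("cap_mid",.0475),("dish",.01),("tray_a_mid",.033),("vial_1_mid",.0425)):
        for d in outline_of(l,c):
            print(c,l,round(d['score'],2),np.round(d['pixel'],1),d['pixels'].sum(),np.round(w(f,d['pixel'],z),3))
E
```

```text
top base 0.94 [264.5 223.3] 1844 [ 0.479 -0.012  0.03 ]
top cap_mid 0.76 [218.1 228.1] 322 [0.465 0.127 0.048]
top cap_mid 0.47 [259.3 217.3] 140 [0.497 0.003 0.048]
top dish 0.8 [280.1 155.1] 569 [ 0.695 -0.061  0.01 ]
top tray_a_mid 0.63 [335.5 174.3] 1852 [ 0.629 -0.232  0.033]
top vial_1_mid 0.46 [199.6 198.9] 146 [0.554 0.185 0.042]
side base 0.83 [264.5 218.3] 1447 [ 0.5   -0.019  0.03 ]
side cap_mid 0.71 [269.9 209.5] 321 [ 0.516 -0.003  0.047]
side cap_mid 0.61 [250.4 187.3] 504 [0.464 0.12  0.047]
side dish 0.97 [339.2 229.6] 552 [ 0.699 -0.062  0.01 ]
side dish 0.71 [269.5 223.7] 1598 [ 0.513 -0.018  0.01 ]
side tray_a_mid 0.73 [328.9 269.7] 2385 [ 0.64  -0.243  0.033]
side vial_1_mid 0.78 [279.1 176.1] 315 [0.554 0.186 0.042]
```

View pics/topz.png

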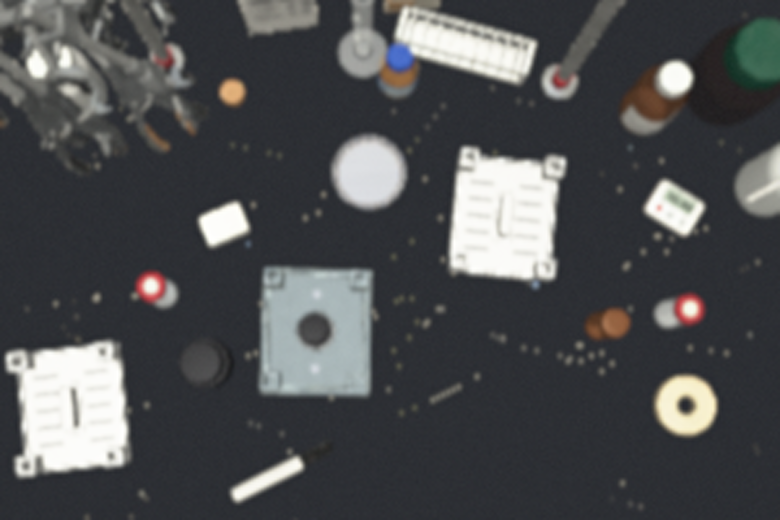

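View pics/sidez.png

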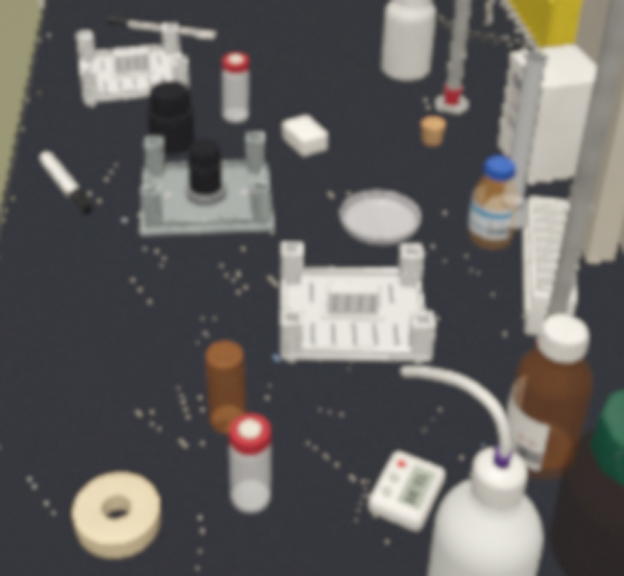

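move_arm(motion=[[[20,40,40],[0,0,-0.05]],[[45,90,70],[0,0,-0.1]],[[75,150,75],[0,0,-0.15]],[[105,205,75],[0,0,-0.2]],[[140,260,75],[0,0,-0.26]],[[175,315,75],[0,0,-0.26]],[[210,365,75],[0,0,-0.26]],[[245,420,75],[0,0,-0.26]],[[285,475,75],[0,0,-0.26]],[[320,530,75],[0,0,-0.26]],[[350,580,75],[0,0,-0.26]],[[360,604,75],[0,0,-0.26]]], jaw=60)

```text
clock: 2.25
position: [0.5215, 0.0026, 0.3019]
tool_rot: [-3.141, -0.0, 0.001]
force: [-0.5, -1.4, 0.8]
grip_width: 0.0599
```

move_arm(motion=[[[0,0,0],[0,0,0]],[[0,0,0],[0,0,0]],[[0,0,0],[0,0,0]]])

```text
clock: 2.62
position: [0.5203, -0.0011, 0.302]
tool_rot: [3.141, -0.0, -0.002]
force: [-0.4, -0.8, -0.1]
grip_width: 0.0599
```

```bash
python3 - <<'E'
from h import *
s=observe();print(s['clock'],s['position'],s['tool_rot'],s['qpos'].round(2))
f=cam("wrist");save(f,"w1",None,1.4)
for l,z in(("base",.03),("cap_mid",.075)):
        for d in outline_of(l,"wrist"):
            print(l,round(d['score'],2),np.round(d['pixel'],1),d['pixels'].sum(),np.round(w(f,d['pixel'],z),4))
E
```

```text
2.625 [ 0.52027707 -0.00111807  0.30200819] [ 3.14120586e+00 -7.72755606e-05 -1.84948599e-03] [ 0.21  0.3  -0.4   1.76  0.13  1.11 -1.81]
base 0.82 [275.1 167. ] 10975 [0.5243 0.0021 0.03  ]
cap_mid 0.8 [274.4 191.3] 1131 [0.5057 0.0027 0.075 ]
cap_mid 0.6 [173.2 221.4] 2578 [0.4709 0.1167 0.075 ]
```

View pics/w1.png

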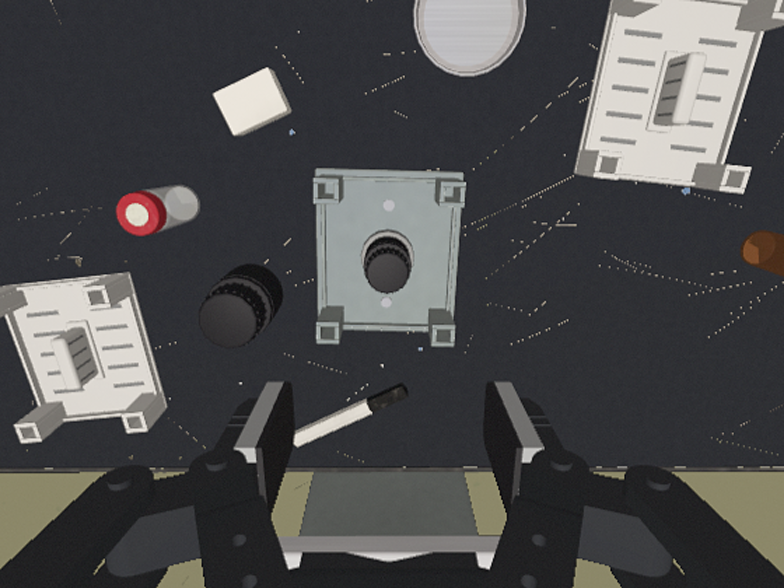

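```bash
python3 - <<'E'
from h import *
f=cam("wrist");save(f,"w1b",(210,110,350,255),5.4/1.35)
np.save('f1.npy',f,allow_pickle=True)
E
```

```text
(no output)
```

View pics/w1b.png

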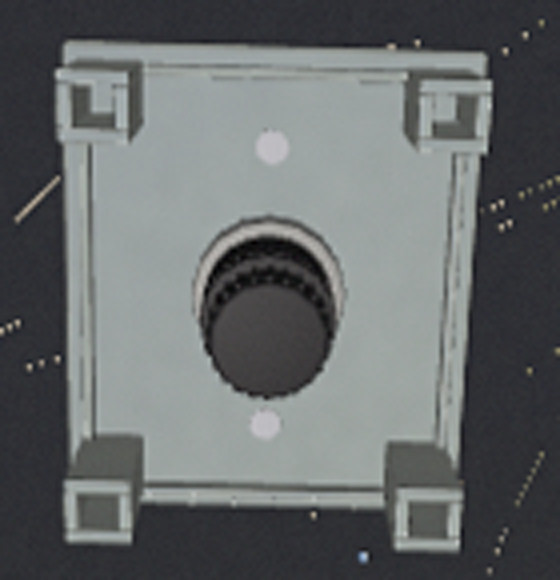

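```bash
cat >> h.py <<'E'
from scipy.optimize import least_squares
def fit(f,pts,model,z0,g):
    # pts pixel Nx2 ; model Nx3 (z relative), world z=z0 ; returns x,y,yaw,rms px
    m=np.array(model,float);p=np.array(pts,float)
    def P(q):
        r=R.from_euler('z',q[2]).as_matrix();return m@r.T+[q[0],q[1],z0]
    s=least_squares(lambda q:(pix(f,P(q))-p).ravel(),g,x_scale=[.01,.01,.1])
    return s.x,s.fun.reshape(-1,2).round(2)
E
python3 - <<'E'
from h import *
f=np.load('f1.npy',allow_pickle=True).item()
o=np.array([210,110])
pts=[np.array(p)/4-.375+o for p in((92.5,105.5),(454.5,116.5),(98.5,512),(429,519.5))]
print(fit(f,pts,[(.06,.05,.052),(.06,-.05,.052),(-.06,.05,.052),(-.06,-.05,.052)],0,[.5,0,0]))
# free height check
for z in(.046,.05,.054,.058,.062): print(z,np.abs(fit(f,pts,[(.06,.05,z),(.06,-.05,z),(-.06,.05,z),(-.06,-.05,z)],0,[.5,0,0])[1]).max())
kc=np.array([267.5,341])/4-.375+o   # knob top centre
print(w(f,kc,.075))
E
```

```text
(array([ 0.50128413,  0.00050872, -0.02521974]), array([[ 0.21,  0.41],
       [-0.08,  0.  ],
       [ 0.07, -0.3 ],
       [-0.21, -0.22]]))
0.046 1.11
0.05 0.63
0.054 0.21
0.058 0.66
0.062 1.24
[0.50178331 0.00075784 0.075     ]
```

move_arm(motion=[[[-5,0,-50],[0,0,0.18]],[[-10,1,-100],[0,0,0.36]],[[-15,2,-150],[0,0,0.54]],[[-19,2,-180],[0,0,0.5]],[[-19,2,-180],[0,0,0.5]]])

```text
clock: 3.45
position: [0.5003, 0.0017, 0.1206]
tool_rot: [-3.14, 0.003, 0.5]
force: [0.5, 0.8, 0.3]
grip_width: 0.0599
```

```bash
python3 - <<'E'
from h import *
s=observe();print(s['clock'],s['position'],s['tool_rot'],s['qpos'].round(2))
E
```

```text
3.45 [0.50034321 0.00173368 0.12061328] [-3.14004267e+00  3.00683219e-03  4.99606323e-01] [ 0.21  0.51 -0.44  2.    0.32  0.7  -1.5 ]
```

move_arm(motion=[[[1,-1,-25],[0,0,0]],[[1,-1,-38],[0,0,0]],[[1,-1,-38],[0,0,0]]])

```text
clock: 3.82
position: [0.5027, 0.001, 0.0842]
tool_rot: [-3.142, 0.0, 0.5]
force: [0.1, 0.1, -0.2]
grip_width: 0.0598
```

move_arm(motion=[[[0,0,0],[0,0,0]],[[0,0,0],[0,0,0]],[[0,0,0],[0,0,0]],[[0,0,0],[0,0,0]]], jaw=28, grip_force=40)

```text
clock: 4.32
position: [0.5026, 0.001, 0.0841]
tool_rot: [3.141, -0.0, 0.5]
force: [-0.4, 0.9, -0.1]
grip_width: 0.0279
```

```bash
python3 - <<'E'
from h import *
s=observe();print(s['clock'],s['position'],s['tool_rot'],s['qpos'].round(2),s['force'],s['grip_width'])
f=cam("wrist");save(f,"w2");f=cam("side");save(f,"s2",(200,140,340,260),5)
E
```

```text
4.325 [0.50262495 0.00097762 0.08408154] [ 3.14148847e+00 -2.36682020e-04  4.99710137e-01] [ 0.18  0.57 -0.4   2.02  0.37  0.62 -1.54] [-0.43600669  0.92346068 -0.13975216] 0.027874508378702412
```

View pics/w2.png

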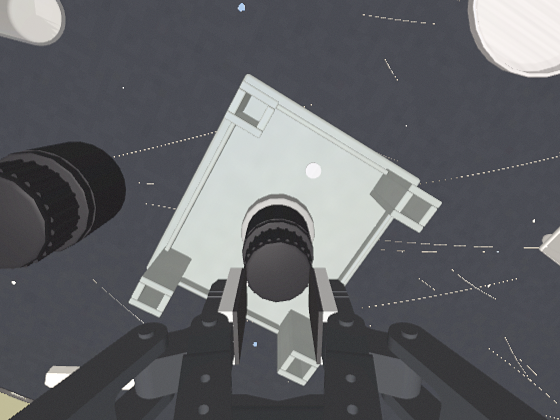

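View pics/s2.png

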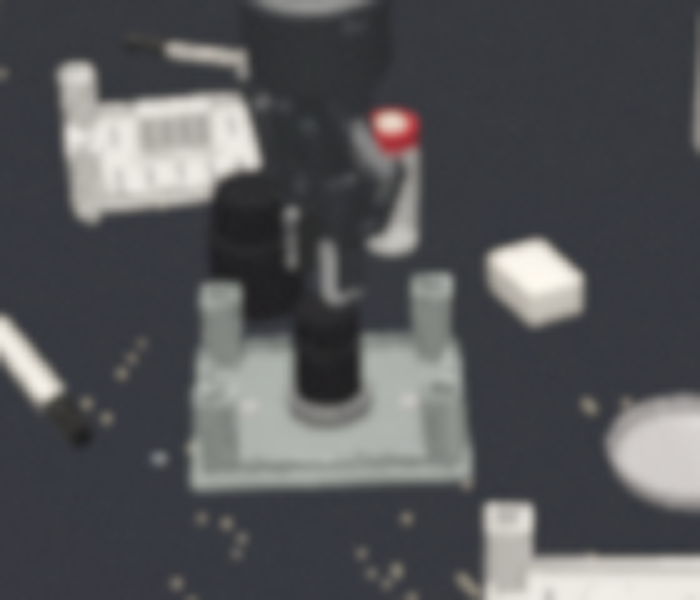

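```bash
python3 - <<'E'
from h import *
f=cam("wrist");save(f,"w2z",(200,190,360,400),3.7/1.3);print(observe()['grip_width'])
E
```

```text
0.027905714141122088
```

View pics/w2z.png

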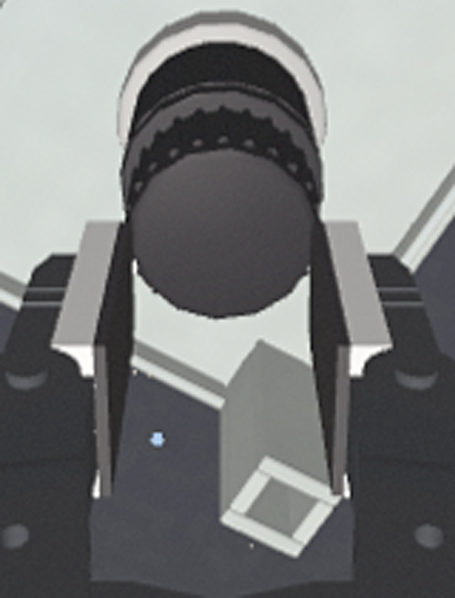

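```bash
python3 - <<'E'
from h import *
f=cam("side")
for z in(.02,.054,.059,.075,.085,.097,.11):
    for y,x in((.001,.5026),(-.014*.88,.5026+.014*.48)): print(z,(pix(f,[x,y,z])[0]-[200,140])*5)
save(f,"s3",(235,160,305,220),10)
E
```

```text
0.02 [327.07000517 385.19271103]
0.02 [340.24233522 398.38274787]
0.054 [324.79986152 334.51592637]
0.054 [338.16809348 347.45707768]
0.059 [324.45975729 326.92372468]
0.059 [337.85728582 339.82629468]
0.075 [323.36035065 302.38149206]
0.075 [336.852488   315.15703796]
0.085 [322.66452369 286.84843404]
0.085 [336.21646584 299.54176312]
0.097 [321.82053537 268.00794588]
0.097 [335.44493924 280.59965616]
0.11 [320.89494906 247.34593274]
0.11 [334.59872304 259.82381005]
```

View pics/s3.png

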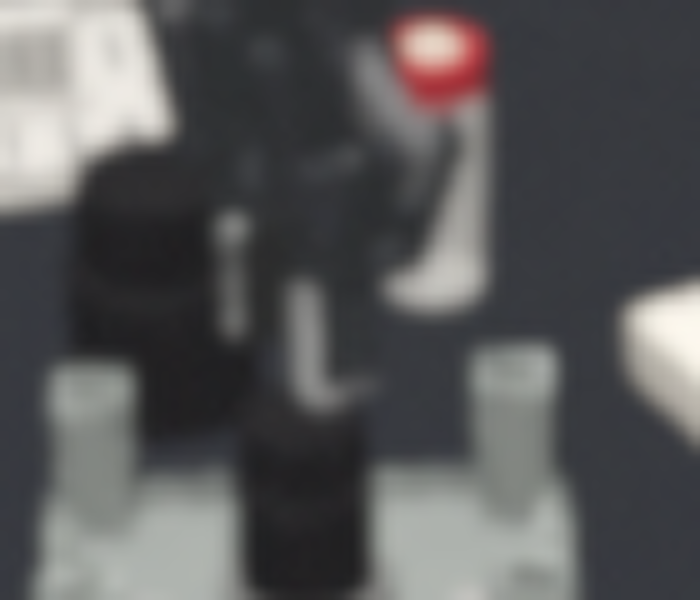

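move_arm(motion=[[[-1,0,0],[0,0,0]],[[-1,0,0],[0,0,0]],[[-1,0,0],[0,0,0]],[[-1,0,-8],[0,0,0]],[[-1,0,-16],[0,0,0]],[[-1,0,-16],[0,0,0]]], jaw=60)

```text
clock: 5.28
position: [0.5011, 0.001, 0.067]
tool_rot: [-3.141, 0.001, 0.5]
force: [0.3, -0.6, 0.3]
grip_width: 0.0596
```

```bash
python3 - <<'E'
from h import *
s=observe();print(s['clock'],s['position'],s['force'],s['grip_width'])
f=cam("wrist");save(f,"w3",(180,190,380,400),3)
f=cam("side");save(f,"s4",(235,160,305,220),10)
E
```

```text
5.275 [0.50105218 0.00102545 0.06704378] [ 0.26911823 -0.56204966  0.30516746] 0.059584710183211875
```

View pics/w3.png

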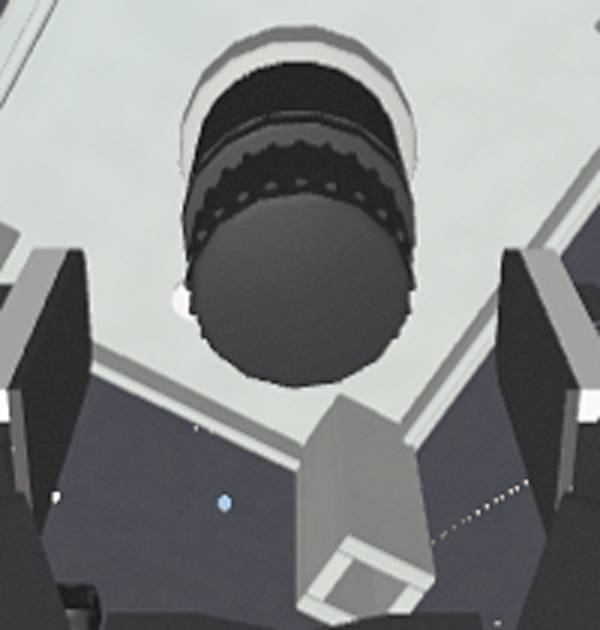

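View pics/s4.png

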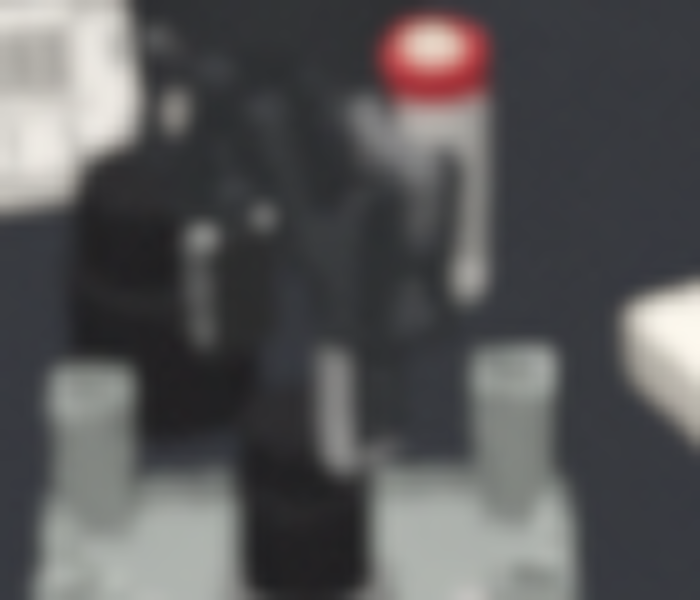

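move_arm(motion=[[[0,0,0],[0,0,0]],[[0,0,0],[0,0,0]],[[0,0,0],[0,0,0]],[[0,0,0],[0,0,0]]], jaw=28)

```text
clock: 5.88
position: [0.5029, 0.0002, 0.0691]
tool_rot: [3.139, -0.002, 0.499]
force: [0.2, -5.4, 21.1]
grip_width: 0.0279
```

```bash
python3 - <<'E'
from h import *
s=observe();print(s['clock'],s['position'],s['force'],s['grip_width'])
f=cam("side")
save(f,"s5",(235,160,305,220),10)
import itertools
for z in (.055,.06,.065,.07,.075): print(z,pix(f,[.5155,-.0255,z])[0], "vs s4 268.5,207")
f=cam("wrist");save(f,"w4",(180,190,380,400),3)
E
```

```text
5.875 [5.02893453e-01 1.86617777e-04 6.91440999e-02] [ 0.22555498 -5.41428868 21.08744522] 0.027939722746817452
0.055 [270.14258614 211.8029849 ] vs s4 268.5,207
0.06 [270.0859666  210.26766457] vs s4 268.5,207
0.065 [270.029069   208.72480404] vs s4 268.5,207
0.07 [269.97189127 207.17434763] vs s4 268.5,207
0.075 [269.91443135 205.61623911] vs s4 268.5,207
```

View pics/w4.png

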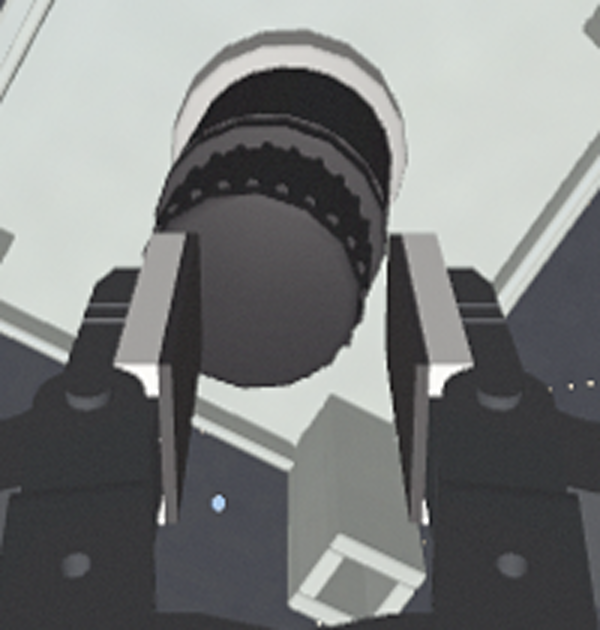

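move_arm(motion=[[[-1,0,2],[0,0,0]],[[-1,0,2],[0,0,0]],[[-1,0,2],[0,0,0]],[[-1,0,-8],[0,0,0]],[[-1,0,-15],[0,0,0]],[[-1,0,-15],[0,0,0]]], jaw=60)

```text
clock: 6.72
position: [0.5, 0.0011, 0.0521]
tool_rot: [-3.141, 0.001, 0.5]
force: [0.4, 0.6, -0.6]
grip_width: 0.06
```

move_arm(motion=[[[0,0,0],[0,0,0]],[[0,0,0],[0,0,0]],[[0,0,0],[0,0,0]],[[0,0,0],[0,0,0]]], jaw=25)

```text
clock: 7.22
position: [0.5007, 0.001, 0.0532]
tool_rot: [3.141, -0.0, 0.5]
force: [-1.5, 1.1, 5.7]
grip_width: 0.0327
```

```bash
python3 - <<'E'
from h import *
s=observe();print(s['clock'],s['position'],s['force'],s['grip_width'],s['qpos'].round(2))
f=cam("wrist");save(f,"w5",(180,190,380,400),3)
E
```

```text
7.225 [0.50065617 0.00098515 0.05322093] [-1.46958722  1.09963479  5.68897381] 0.03265633523513431 [ 0.16  0.62 -0.37  2.04  0.41  0.55 -1.57]
```

View pics/w5.png

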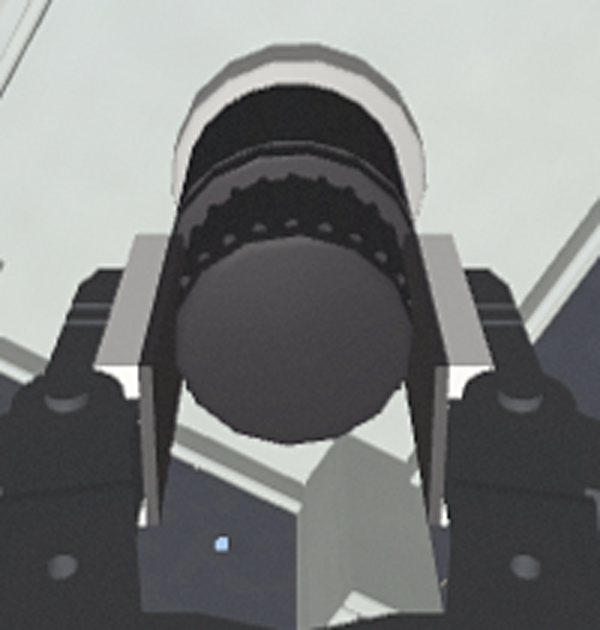

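move_arm(motion=[[[0,0,0.3],[0,0,0.18]],[[0,0,0.5],[0,0,0.36]],[[0,0,0.8],[0,0,0.54]],[[0,0,1.0],[0,0,0.72]],[[0,0,1.3],[0,0,0.9]],[[0,0,1.6],[0,0,1.08]],[[0,0,1.8],[0,0,1.26]],[[0,0,2.1],[0,0,1.44]],[[0,0,2.3],[0,0,1.62]],[[0,0,2.6],[0,0,1.8]],[[0,0,2.8],[0,0,1.98]],[[0,0,3.1],[0,0,2.16]]])

```text
clock: 8.78
position: [0.5008, 0.0008, 0.0562]
tool_rot: [3.142, 0.001, 2.665]
force: [-0.5, -0.6, 0.9]
grip_width: 0.0321
```

```bash
python3 - <<'E'
from h import *
s=observe();print(s['clock'],s['position'],s['tool_rot'],s['force'],s['moment'],s['grip_width'],s['qpos'].round(2))
E
```

```text
8.775 [0.50077489 0.00076302 0.05619242] [3.14155469e+00 5.83337260e-04 2.66532375e+00] [-0.50897946 -0.55356013  0.85668445] [-0.15388666  0.03020751 -0.07426296] 0.03214378668251361 [ 0.53  0.76 -0.9   2.02  0.86  0.8   0.2 ]
```

move_arm(motion=[[[0,0,0.3],[0,0,0.18]],[[0,0,0.5],[0,0,0.36]],[[0,0,0.8],[0,0,0.54]],[[0,0,1.0],[0,0,0.72]],[[0,0,1.3],[0,0,0.9]],[[0,0,1.6],[0,0,1.08]],[[0,0,1.8],[0,0,1.26]],[[0,0,2.1],[0,0,1.44]],[[0,0,2.3],[0,0,1.62]],[[0,0,2.6],[0,0,1.8]],[[0,0,2.8],[0,0,1.98]],[[0,0,3.1],[0,0,2.16]]])

```text
clock: 10.28
position: [0.5008, 0.0007, 0.0593]
tool_rot: [-3.141, -0.0, -1.458]
force: [0.6, -0.5, 2.5]
grip_width: 0.0326
```

```bash
python3 - <<'E'
from h import *
s=observe();print(s['clock'],s['position'],s['tool_rot'],s['force'],s['moment'],s['grip_width'],s['qpos'].round(2))
E
```

```text
10.275 [0.50084944 0.00068986 0.05925171] [-3.14104418e+00 -3.56967270e-04 -1.45809231e+00] [ 0.60818929 -0.54403981  2.4942228 ] [-0.11680984 -0.06153951  0.04901604] 0.03256591526766408 [ 0.72  0.98 -1.27  2.01  1.11  1.09  2.17]
```

move_arm(motion=[[[0,0,0],[0,0,0]],[[0,0,0],[0,0,0]],[[0,0,0],[0,0,-0.18]],[[0,0,0],[0,0,-0.36]],[[0,0,0],[0,0,-0.54]],[[0,0,0],[0,0,-0.72]],[[0,0,0],[0,0,-0.9]],[[0,0,0],[0,0,-1.08]],[[0,0,0],[0,0,-1.26]],[[0,0,0],[0,0,-1.44]],[[0,0,0],[0,0,-1.62]],[[0,0,0],[0,0,-1.8]]], jaw=52)

```text
clock: 11.78
position: [0.5006, 0.0009, 0.0593]
tool_rot: [-3.141, 0.001, 3.01]
force: [-0.4, 0.2, -0.3]
grip_width: 0.0525
```

move_arm(motion=[[[0,0,0],[0,0,-0.18]],[[0,0,0],[0,0,-0.36]],[[0,0,0],[0,0,-0.54]],[[0,0,0],[0,0,-0.72]],[[0,0,0],[0,0,-0.9]],[[0,0,0],[0,0,-1.08]],[[0,0,0],[0,0,-1.26]],[[0,0,0],[0,0,-1.44]],[[0,0,0],[0,0,-1.62]],[[0,0,0],[0,0,-1.8]],[[0,0,0],[0,0,-1.98]],[[0,0,0],[0,0,-2.16]]])

```text
clock: 13.28
position: [0.5008, 0.001, 0.0594]
tool_rot: [3.141, -0.001, 0.85]
force: [-1.0, -0.0, -0.1]
grip_width: 0.0521
```

```bash
python3 - <<'E'
from h import *
s=observe();print(s['clock'],s['position'],s['tool_rot'],s['force'],s['moment'],s['grip_width'],s['qpos'].round(2))
f=cam("wrist");save(f,"w6",(180,190,380,400),3)
E
```

```text
13.275 [0.50076303 0.00101558 0.05941491] [ 3.14086927e+00 -6.24981583e-04  8.50253790e-01] [-1.00251604 -0.03606024 -0.11385443] [ 0.07737349 -0.01544065  0.00928263] 0.05211607117773826 [ 0.25  0.63 -0.5   2.03  0.52  0.6  -1.32]
```

View pics/w6.png

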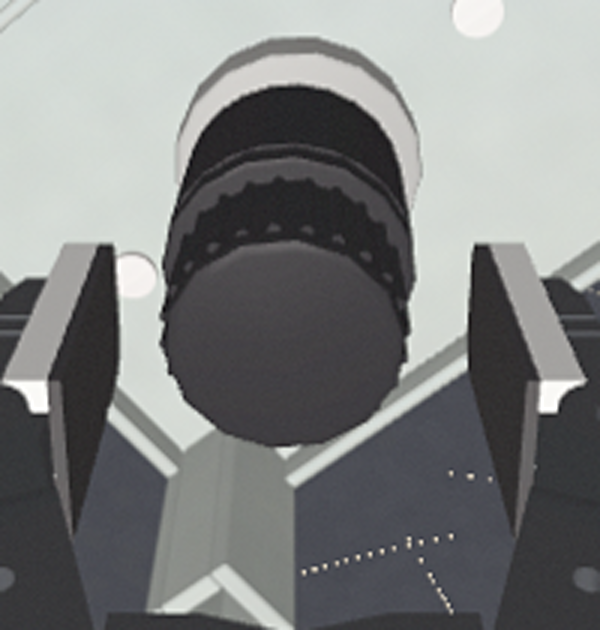

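move_arm(motion=[[[0,0,0],[0,0,0]],[[0,0,0],[0,0,0]],[[0,0,0],[0,0,0]],[[0,0,0.3],[0,0,0.18]],[[0,0,0.5],[0,0,0.36]],[[0,0,0.8],[0,0,0.54]],[[0,0,1.0],[0,0,0.72]],[[0,0,1.3],[0,0,0.9]],[[0,0,1.6],[0,0,1.08]],[[0,0,1.8],[0,0,1.26]],[[0,0,2.1],[0,0,1.44]],[[0,0,2.3],[0,0,1.62]]], jaw=25)

```text
clock: 14.82
position: [0.5007, 0.0008, 0.0615]
tool_rot: [3.141, 0.0, 2.486]
force: [-1.1, -1.4, 4.3]
grip_width: 0.0326
```

move_arm(motion=[[[0,0,0.3],[0,0,0.18]],[[0,0,0.5],[0,0,0.36]],[[0,0,0.8],[0,0,0.54]],[[0,0,1.0],[0,0,0.72]],[[0,0,1.3],[0,0,0.9]],[[0,0,1.6],[0,0,1.08]],[[0,0,1.8],[0,0,1.26]],[[0,0,2.1],[0,0,1.44]],[[0,0,2.3],[0,0,1.62]],[[0,0,2.6],[0,0,1.8]],[[0,0,2.8],[0,0,1.98]],[[0,0,3.1],[0,0,2.16]]])

```text
clock: 16.32
position: [0.5008, 0.0006, 0.0646]
tool_rot: [-3.141, -0.0, -1.637]
force: [-0.4, -1.1, 3.6]
grip_width: 0.0325
```

```bash
python3 - <<'E'
from h import *
s=observe();print(s['clock'],s['position'],s['tool_rot'],s['force'],s['moment'],s['grip_width'],s['qpos'].round(2))
E
```

```text
16.325 [0.50081542 0.00058407 0.06460019] [-3.14099774e+00 -6.84182058e-05 -1.63739468e+00] [-0.36102697 -1.10040312  3.58956047] [-0.20147007 -0.02675229 -0.0288057 ] 0.032451316043575956 [ 0.73  0.97 -1.27  2.01  1.09  1.1   2.  ]
```

move_arm(motion=[[[0,0,0],[0,0,0]],[[0,0,0],[0,0,0]],[[0,0,0],[0,0,-0.18]],[[0,0,0],[0,0,-0.36]],[[0,0,0],[0,0,-0.54]],[[0,0,0],[0,0,-0.72]],[[0,0,0],[0,0,-0.9]],[[0,0,0],[0,0,-1.08]],[[0,0,0],[0,0,-1.26]],[[0,0,0],[0,0,-1.44]],[[0,0,0],[0,0,-1.62]],[[0,0,0],[0,0,-1.8]]], jaw=52)

```text
clock: 17.82
position: [0.5006, 0.0009, 0.0646]
tool_rot: [-3.142, 0.0, 2.83]
force: [0.4, -0.4, -0.9]
grip_width: 0.0523
```

move_arm(motion=[[[0,0,0],[0,0,-0.18]],[[0,0,0],[0,0,-0.36]],[[0,0,0],[0,0,-0.54]],[[0,0,0],[0,0,-0.72]],[[0,0,0],[0,0,-0.9]],[[0,0,0],[0,0,-1.08]],[[0,0,0],[0,0,-1.08]]])

```text
clock: 18.7
position: [0.5007, 0.001, 0.0648]
tool_rot: [3.141, 0.001, 1.759]
force: [-1.3, -0.4, 0.3]
grip_width: 0.0517
```

move_arm(motion=[[[0,0,0],[0,0,0]],[[0,0,0],[0,0,0]],[[0,0,0],[0,0,0]],[[0,0,0.3],[0,0,0.18]],[[0,0,0.5],[0,0,0.36]],[[0,0,0.8],[0,0,0.54]],[[0,0,1.0],[0,0,0.72]],[[0,0,1.3],[0,0,0.9]],[[0,0,1.6],[0,0,1.08]],[[0,0,1.8],[0,0,1.26]],[[0,0,2.1],[0,0,1.44]],[[0,0,2.3],[0,0,1.62]]], jaw=25)

```text
clock: 20.2
position: [0.5006, 0.0004, 0.0668]
tool_rot: [-3.141, -0.0, -2.898]
force: [-0.8, -3.7, 3.9]
grip_width: 0.0325
```

move_arm(motion=[[[0,0,0.3],[0,0,0.18]],[[0,0,0.5],[0,0,0.36]],[[0,0,0.8],[0,0,0.54]],[[0,0,1.0],[0,0,0.72]],[[0,0,1.3],[0,0,0.9]],[[0,0,1.5],[0,0,1.08]],[[0,0,1.8],[0,0,1.26]],[[0,0,2.1],[0,0,1.4]]])

```text
clock: 21.2
position: [0.5009, 0.0005, 0.069]
tool_rot: [-3.141, -0.0, -1.498]
force: [0.6, -1.7, 3.6]
grip_width: 0.0326
```

```bash
python3 - <<'E'
from h import *
s=observe();print(s['clock'],s['position'],s['tool_rot'],s['force'],s['moment'],s['grip_width'],s['qpos'].round(2))
f=cam("top");save(f,"t6",(140,90,440,290),2.6)
E
```

```text
21.2 [5.00853875e-01 4.93388837e-04 6.89687725e-02] [-3.14109965e+00 -4.29147766e-04 -1.49831957e+00] [ 0.55403147 -1.66132282  3.60768585] [-0.53243476 -0.19423772 -0.02681731] 0.032556112002023185 [ 0.74  0.99 -1.31  2.    1.11  1.13  2.13]
```

View pics/t6.png

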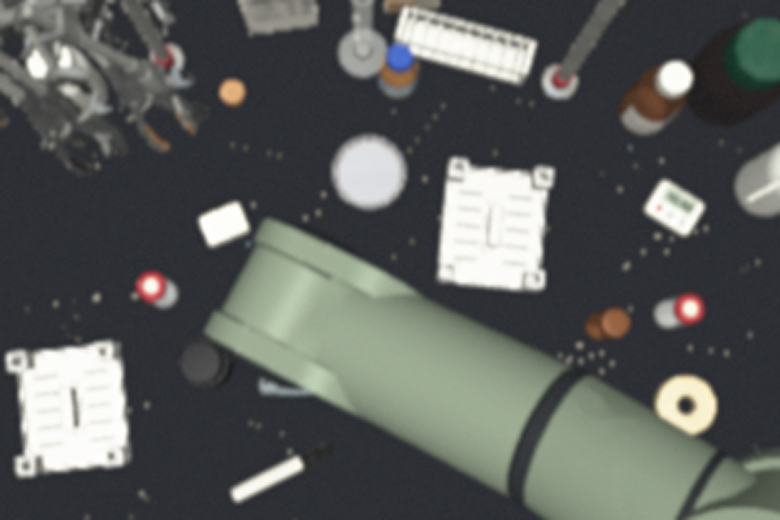

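move_arm(motion=[[[0,0,1],[0,0,0]],[[0,0,3],[0,0,0]],[[0,0,5],[0,0,0]],[[0,0,7],[0,0,0]]])

```text
clock: 21.75
position: [0.5005, 0.001, 0.0761]
tool_rot: [-3.142, -0.0, -1.504]
force: [0.2, 0.1, -0.6]
grip_width: 0.0324
```

move_arm(motion=[[[0,0,15],[0,0,0]],[[0,0,35],[0,0,0]],[[0,0,60],[0,0,0]],[[0,0,90],[0,0,-0.18]],[[0,0,100],[0,0,-0.36]],[[15,-5,100],[0,0,-0.54]],[[45,-15,100],[0,0,-0.72]],[[80,-30,100],[0,0,-0.9]],[[110,-40,100],[0,0,-1.08]],[[140,-50,100],[0,0,-1.26]],[[160,-60,100],[0,0,-1.44]],[[160,-60,100],[0,0,-1.6]]])

```text
clock: 23.25
position: [0.6616, -0.0591, 0.1772]
tool_rot: [3.14, 0.001, -3.11]
force: [-1.0, 0.7, -0.9]
grip_width: 0.0325
```

```bash
python3 - <<'E'
from h import *
s=observe();print(s['clock'],s['position'],s['tool_rot'],s['force'],s['moment'],s['grip_width'],s['qpos'].round(2))
f=cam("side");save(f,"s7",None,1.4)
f=cam("wrist");save(f,"w7",None,1.4);np.save('f7.npy',f,allow_pickle=True)
E
```

```text
23.25 [ 0.66156718 -0.05910575  0.17717261] [ 3.14022374e+00  1.22798077e-03 -3.10984162e+00] [-0.95076346  0.65000819 -0.92893262] [ 0.01464613  0.00821147 -0.01316368] 0.032514564190701145 [ 0.59  0.84 -1.03  1.5   0.74  1.23  1.06]
```

View pics/w7.png

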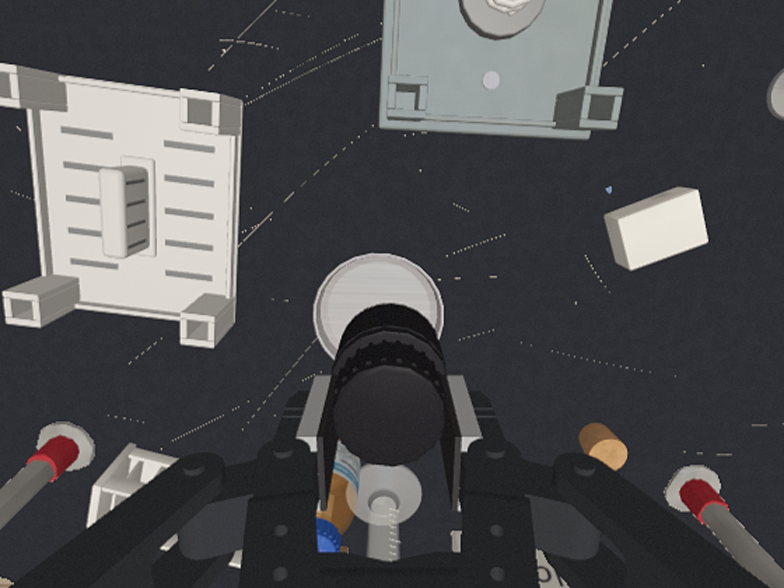

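View pics/s7.png

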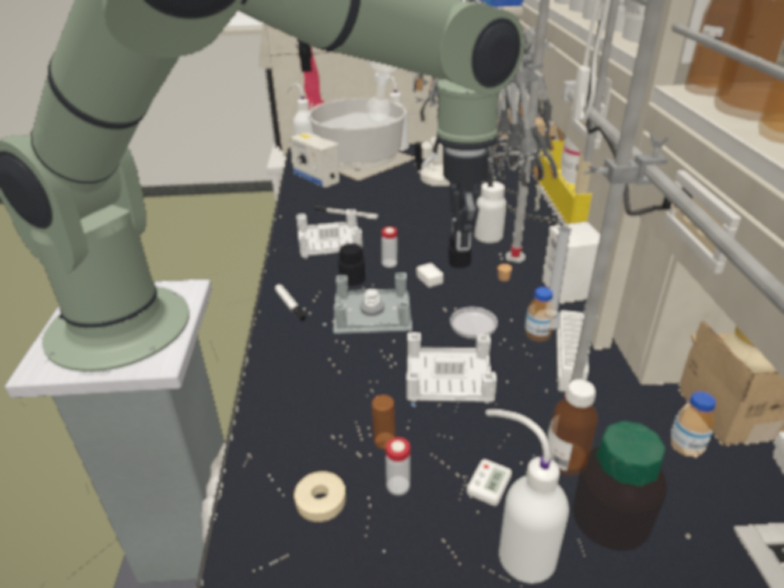

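```bash
python3 - <<'E'
from h import *
f=np.load('f7.npy',allow_pickle=True).item()
print(w(f,(378.5/1.4,254/1.4),.014)+[.044,0,0], w(f,(314/1.4,310/1.4),.014),w(f,(443/1.4,310/1.4),.014))
print(w(f,(390/1.4,418/1.4),.177+.022))
E
```

```text
[ 0.69540811 -0.06405064  0.014     ] [ 0.69062094 -0.10632374  0.014     ] [ 0.68841722 -0.02023869  0.014     ]
[ 0.65899152 -0.05732201  0.199     ]
```

move_arm(motion=[[[15,-2,-20],[0,0,0]],[[34,-4,-50],[0,0,0]],[[34,-4,-90],[0,0,0]],[[34,-4,-120],[0,0,0]],[[34,-4,-132],[0,0,0]],[[34,-4,-137],[0,0,0]],[[34,-4,-139],[0,0,0]]])

```text
clock: 24.22
position: [0.695, -0.063, 0.038]
tool_rot: [3.142, 0.001, -3.103]
force: [0.3, -0.1, -0.2]
grip_width: 0.0327
```

move_arm(motion=[[[0,0,-1],[0,0,0]],[[0,0,-2],[0,0,0]],[[0,0,-3],[0,0,0]]])

```text
clock: 24.6
position: [0.6965, -0.0628, 0.0365]
tool_rot: [-3.141, 0.005, -3.104]
force: [2.4, -1.3, 20.7]
grip_width: 0.0322
```

```bash
python3 - <<'E'
from h import *
s=observe();print(s['clock'],s['position'],s['tool_rot'],s['force'],s['grip_width'])
f=cam("side");save(f,"s8",(290,170,390,260),7)
f=cam("wrist");save(f,"w8",None,1.2)
E
```

```text
24.6 [ 0.69652033 -0.06283903  0.03648234] [-3.14145629  0.00457953 -3.10351664] [ 2.35062428 -1.27146913 20.73041284] 0.03217852024113889
```

View pics/s8.png

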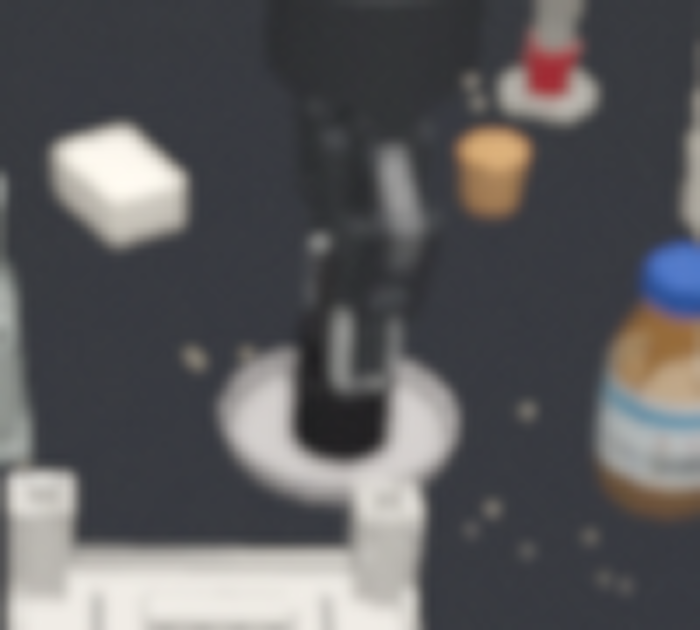

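View pics/w8.png

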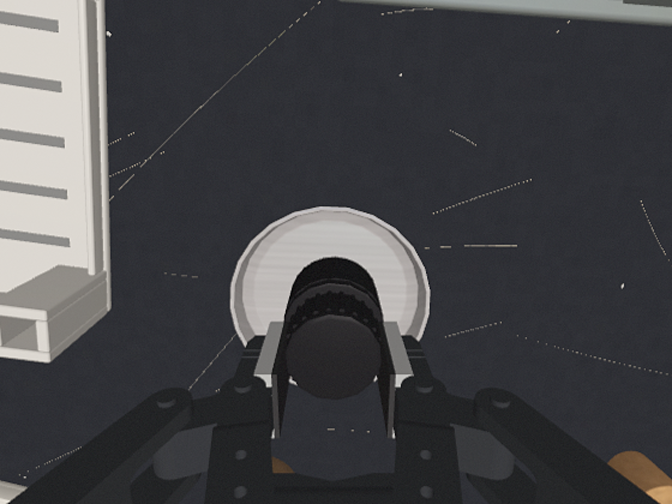

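move_arm(motion=[[[0,0,2],[0,0,0]],[[0,0,2],[0,0,0]],[[0,0,2],[0,0,0]],[[0,0,15],[0,0,0]],[[0,0,50],[0,0,0]],[[-15,-10,100],[0,0,0]],[[-40,-50,150],[0,0,0]],[[-60,-100,200],[0,0,0]],[[-60,-150,220],[0,0,0]],[[-60,-170,240],[0,0,0]],[[-60,-170,240],[0,0,0]]], jaw=50)

```text
clock: 26.08
position: [0.6346, -0.2353, 0.2761]
tool_rot: [-3.14, 0.002, -3.107]
force: [0.3, 0.9, -0.8]
grip_width: 0.0497
```

```bash
python3 - <<'E'
from h import *
s=observe();print(s['clock'],s['position'],s['tool_rot'],s['force'],s['grip_width'],s['qpos'].round(2))
f=cam("top");save(f,"t9",(140,90,440,290),2.6)
f=cam("wrist");save(f,"w9",None,1.4)
E
```

```text
26.075 [ 0.63459465 -0.23527659  0.27606156] [-3.14041540e+00  2.33374559e-03 -3.10686496e+00] [ 0.30068882  0.91376769 -0.79877737] 0.04969756394399355 [ 0.85  0.77 -1.08  1.36  0.67  1.4   1.4 ]
```

View pics/w9.png

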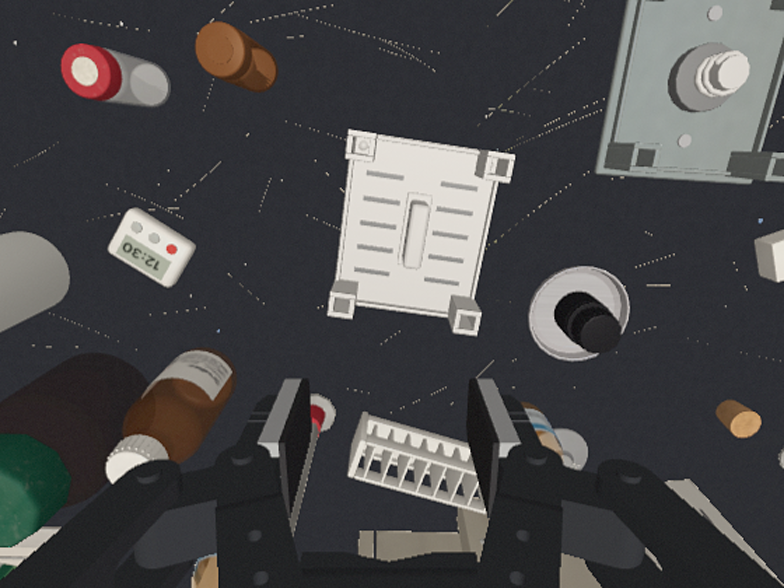

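View pics/t9.png

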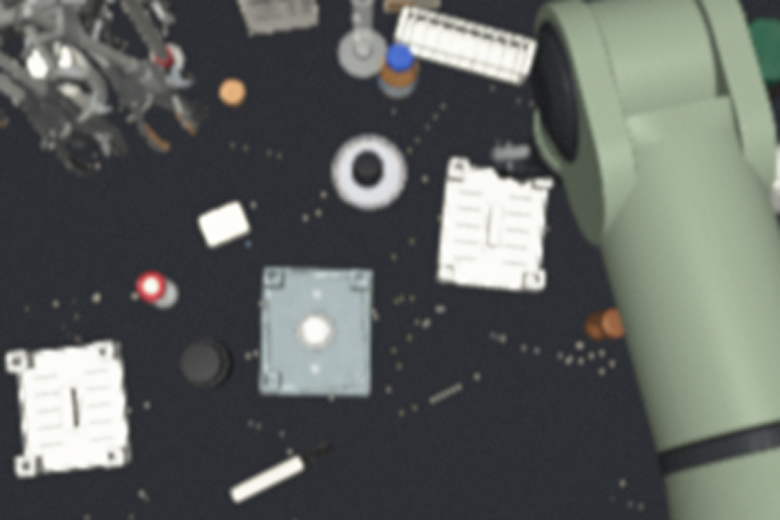

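```bash
python3 - <<'E'
from h import *
f=cam("wrist");np.save('f9.npy',f,allow_pickle=True);save(f,"w9z",(228,85,372,243),3.7)
E
```

```text
(no output)
```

View pics/w9z.png

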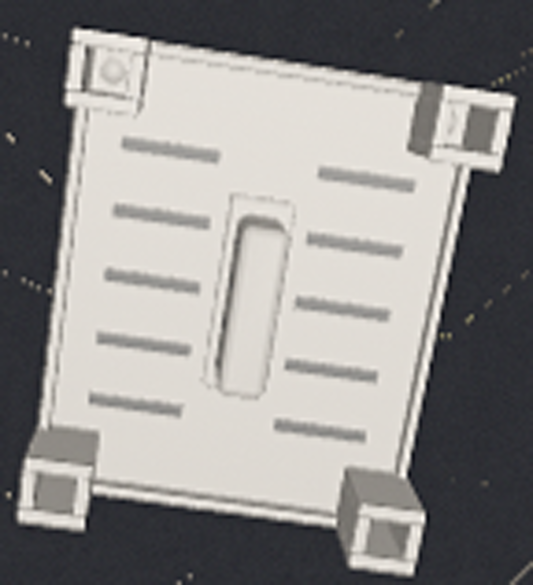

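```bash
cat >> h.py <<'E'
def crop2px(p,o,s): return (np.array(p,float)+.5)/s-.5+np.array(o)
def corners(z): return [(-.06,-.05,z),(-.06,.05,z),(.06,-.05,z),(.06,.05,z)]
E
python3 - <<'E'
from h import *
f=np.load('f9.npy',allow_pickle=True).item()
pts=[crop2px(p,(228,85),3.7) for p in((108,70),(473,129),(55,493),(385,537))]
for z in(.05,.053,.056,.059): print(z,fit(f,pts,corners(z),0,[.63,-.22,0]))
print(observe()['position'],observe()['tool_rot'])
E
```

```text
0.05 (array([ 0.62495398, -0.2114054 , -0.10932121]), array([[ 0.55,  1.07],
       [-0.95,  0.45],
       [ 0.65, -1.33],
       [-0.22, -0.64]]))
0.053 (array([ 0.62450447, -0.21159092, -0.10929616]), array([[ 0.21,  0.63],
       [-0.47,  0.13],
       [ 0.23, -0.88],
       [ 0.04, -0.09]]))
0.056 (array([ 0.62405636, -0.2117764 , -0.10927064]), array([[-0.13,  0.17],
       [ 0.02, -0.19],
       [-0.19, -0.41],
       [ 0.31,  0.46]]))
0.059 (array([ 0.62360968, -0.21196183, -0.10924464]), array([[-0.48, -0.29],
       [ 0.52, -0.51],
       [-0.61,  0.06],
       [ 0.58,  1.03]]))
[ 0.63440053 -0.231816    0.27376535] [ 3.14122586e+00 -3.38781328e-04 -3.10196565e+00]
```

move_arm(motion=[[[-50,50,10],[0,0,0]],[[-90,100,20],[0,0,0]],[[-130,150,20],[0,0,0]],[[-165,200,20],[0,0,0]],[[-180,235,20],[0,0,-0.06]],[[-180,235,20],[0,0,-0.06]],[[-180,235,20],[0,0,-0.06]],[[-180,235,20],[0,0,-0.06]]])

```text
clock: 27.22
position: [0.4547, 0.0015, 0.2936]
tool_rot: [3.141, -0.001, 3.119]
force: [-0.1, 0.1, 0.6]
grip_width: 0.05
```

```bash
python3 - <<'E'
from h import *
s=observe();print(s['clock'],s['position'],s['tool_rot'],s['force'],s['grip_width'],s['qpos'].round(2))
f=cam("wrist");np.save('f10.npy',f,allow_pickle=True);save(f,"w10",None,1.2);save(f,"w10z",(200,120,360,280),4)
E
```

```text
27.225 [0.45468191 0.00152245 0.293563  ] [ 3.14106219e+00 -6.77663301e-04  3.11933689e+00] [-0.10603138  0.06034053  0.57745692] 0.050018406002582345 [ 0.88  0.4  -1.29  1.9   0.42  1.16  0.98]
```

View pics/w10.png

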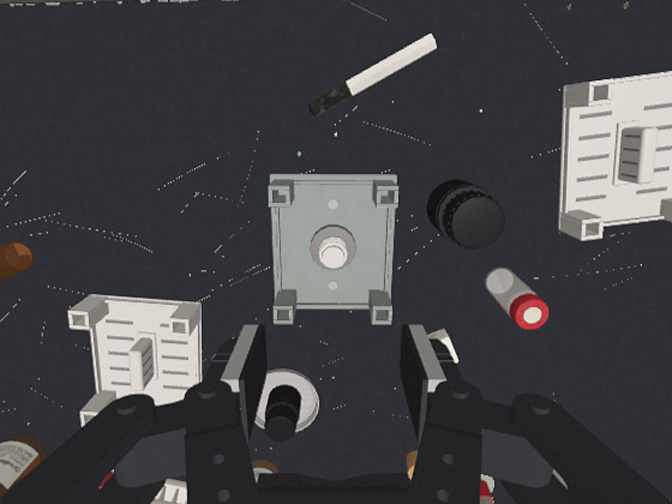

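View pics/w10z.png

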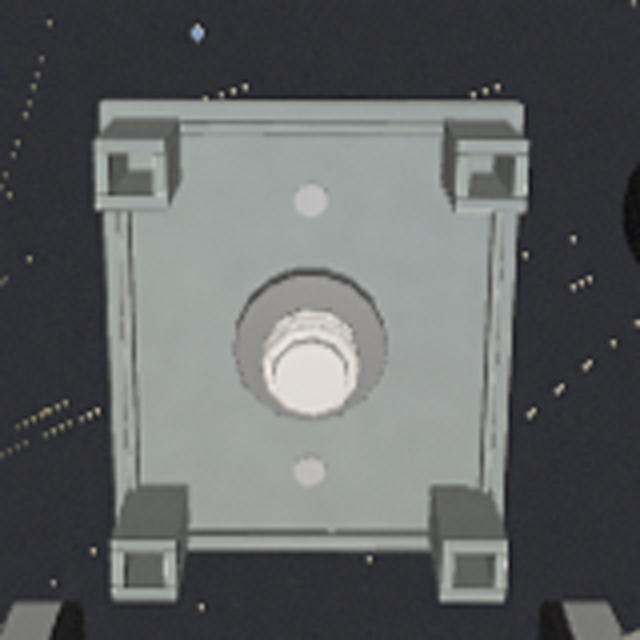

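```bash
python3 - <<'E'
from h import *
f=np.load('f10.npy',allow_pickle=True).item()
pts=[crop2px(p,(200,120),4) for p in((132,174),(491,176),(144,570.5),(472.5,570))]
for z in(.049,.052,.055): print(z,fit(f,pts,corners(z),0,[.5,0,0]))
# left tray rough: post tops from w10 (1.2x)
q=[crop2px(p,(0,0),1.2) for p in((600,92),(585,228))]
for p in q: print(w(f,p,.056))
E
```

```text
0.049 (array([ 0.50238083,  0.00125602, -0.02660795]), array([[ 0.04,  0.45],
       [-0.25,  0.47],
       [ 0.29, -0.84],
       [-0.06, -0.29]]))
0.052 (array([ 0.5015118 ,  0.00127432, -0.02660798]), array([[-0.31,  0.12],
       [ 0.11,  0.15],
       [-0.01, -0.42],
       [ 0.23,  0.13]]))
0.055 (array([ 0.50064393,  0.0012926 , -0.026608  ]), array([[-0.67, -0.21],
       [ 0.47, -0.17],
       [-0.31, -0.  ],
       [ 0.53,  0.55]]))
[0.35660332 0.23167343 0.056     ]
[0.47551598 0.23830875 0.056     ]
```

move_arm(motion=[[[35,-45,-10],[0,0,-0.04]],[[70,-90,-30],[0,0,-0.087]],[[110,-140,-60],[0,0,-0.087]],[[150,-190,-110],[0,0,-0.087]],[[169.5,-213.3,-160],[0,0,-0.087]],[[169.5,-213.3,-190],[0,0,-0.087]],[[169.5,-213.3,-190],[0,0,-0.087]],[[169.5,-213.3,-190],[0,0,-0.087]],[[169.5,-213.3,-190],[0,0,-0.087]]], jaw=42)

```text
clock: 28.4
position: [0.6247, -0.2111, 0.1061]
tool_rot: [-3.141, 0.003, 3.033]
force: [0.2, -1.0, -0.3]
grip_width: 0.0418
```

```bash
python3 - <<'E'
from h import *
s=observe();print(s['clock'],s['position'],s['tool_rot'],s['force'],s['grip_width'],s['qpos'].round(2))
f=cam("wrist");np.save('f11.npy',f,allow_pickle=True);save(f,"w11",None,1.4)
for z in (.033,): pass
# expected fin top corners
r=R.from_euler('z',-.109).as_matrix()
for c in((.025,.007),(.025,-.007),(-.025,.007),(-.025,-.007)): print(pix(f,r@np.array([*c,0])+[.6241,-.2118,.05])*1.4)
print(observe()['position'])
E
```

```text
28.4 [ 0.62470186 -0.21107894  0.10611438] [-3.14102365e+00  2.51635682e-03  3.03314072e+00] [ 0.18713341 -1.01014224 -0.25201989] 0.04183423009970253 [ 0.8   0.89 -0.95  1.57  0.79  1.1   1.11]
[[399.85157079 378.39535918]]
[[369.3345322  378.32707189]]
[[400.96487898 272.83134072]]
[[368.19315991 272.75633647]]
[ 0.62459928 -0.21120597  0.10586507]
```

View pics/w11.png

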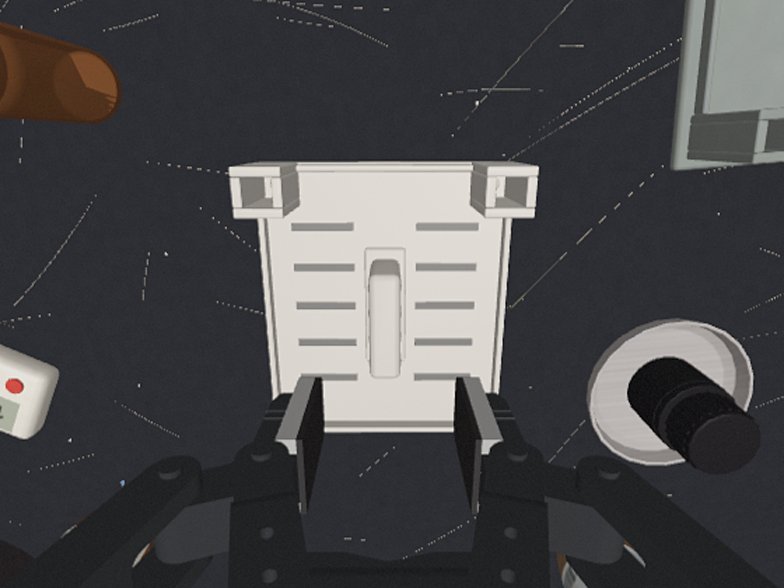

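move_arm(motion=[[[-0.5,-0.6,-40],[0,0,0]],[[-0.5,-0.6,-70],[0,0,0]],[[-0.5,-0.6,-85],[0,0,0]],[[-0.5,-0.6,-85],[0,0,0]],[[-0.5,-0.6,-85],[0,0,0]]])

```text
clock: 29.08
position: [0.6243, -0.212, 0.0204]
tool_rot: [-3.141, 0.002, 3.033]
force: [0.3, -0.3, 0.1]
grip_width: 0.042
```

move_arm(motion=[[[0,0,0],[0,0,0]],[[0,0,0],[0,0,0]],[[0,0,0],[0,0,0]],[[0,0,0],[0,0,0]],[[0,0,0],[0,0,0]]], jaw=8, grip_force=60)

```text
clock: 29.7
position: [0.624, -0.2117, 0.0198]
tool_rot: [3.142, 0.001, 3.033]
force: [-0.7, 0.5, 6.3]
grip_width: 0.0127
```

```bash
python3 - <<'E'
from h import *
s=observe();print(s['clock'],s['position'],s['tool_rot'],s['force'],s['grip_width'],s['qpos'].round(2))
f=cam("wrist");save(f,"w12",None,1.2)
E
```

```text
29.7 [ 0.62403399 -0.21174165  0.01978714] [3.14152770e+00 1.11756981e-03 3.03281978e+00] [-0.67950965  0.54969226  6.25303435] 0.012714481421856412 [ 0.76  1.   -0.88  1.6   0.89  0.99  1.05]
```

View pics/w12.png

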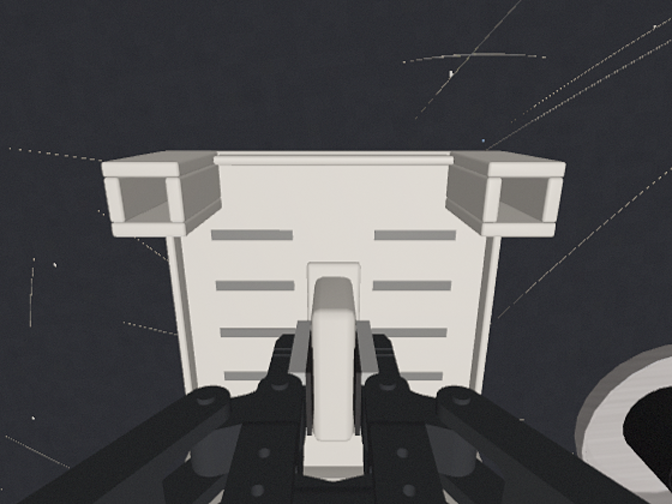

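move_arm(motion=[[[0,0,15],[0,0,0]],[[0,0,50],[0,0,0]],[[0,0,95],[0,0,0]],[[0,0,130],[0,0,0]],[[-20,35,130],[0,0,0.03]],[[-50,85,130],[0,0,0.06]],[[-80,135,130],[0,0,0.083]],[[-105,180,130],[0,0,0.083]],[[-122.6,212.6,120],[0,0,0.083]],[[-122.6,212.6,90],[0,0,0.083]],[[-122.6,212.6,80],[0,0,0.083]],[[-122.6,212.6,80],[0,0,0.083]]])

```text
clock: 31.25
position: [0.501, 0.0005, 0.0991]
tool_rot: [-3.142, -0.0, 3.115]
force: [0.3, -0.1, -1.8]
grip_width: 0.0128
```

move_arm(motion=[[[0,0,0],[0,0,0]],[[0,0,0],[0,0,0]]])

```text
clock: 31.5
position: [0.5013, 0.0005, 0.0995]
tool_rot: [-3.142, 0.001, 3.115]
force: [0.1, 0.0, -2.9]
grip_width: 0.0131
```

```bash
python3 - <<'E'
from h import *
s=observe();print(s['clock'],s['position'],s['tool_rot'],s['force'],s['grip_width'],s['qpos'].round(2))
f=cam("wrist");np.save('f13.npy',f,allow_pickle=True);save(f,"w13",None,1.4)
f=cam("side");save(f,"s13",(200,130,360,260),4.5)
E
```

```text
31.5 [5.01316351e-01 4.55196496e-04 9.95276036e-02] [-3.14150019e+00  8.63002351e-04  3.11514921e+00] [ 0.07208778  0.02790536 -2.85516742] 0.01305384587348368 [ 0.6   0.72 -1.01  1.99  0.8   0.89  0.69]
```

View pics/w13.png

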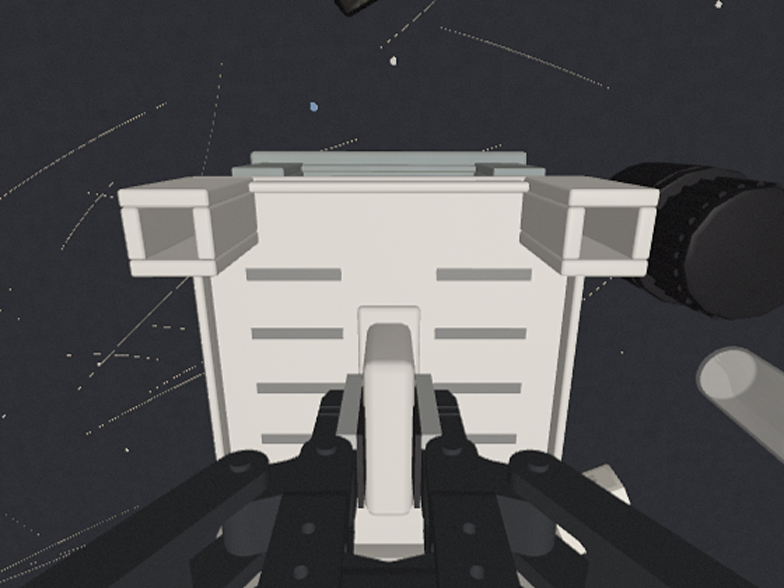

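View pics/s13.png

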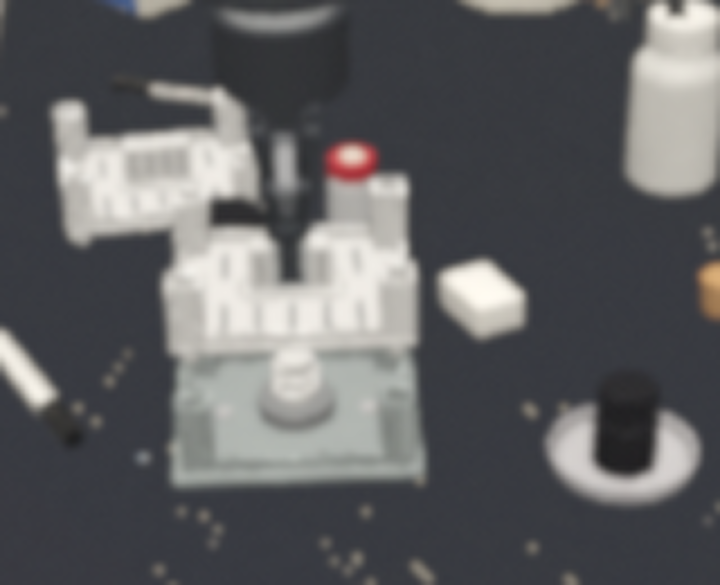

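move_arm(motion=[[[0,0.5,-10],[0,0,0.001]],[[0,0.5,-22],[0,0,0.001]],[[0,0.5,-25],[0,0,0.001]],[[0,0.5,-27],[0,0,0.001]],[[0,0.5,-29],[0,0,0.001]],[[0,0.5,-31],[0,0,0.001]]])

```text
clock: 32.35
position: [0.501, 0.0012, 0.0679]
tool_rot: [-3.142, 0.0, 3.117]
force: [-0.8, 0.2, -2.9]
grip_width: 0.0127
```

Past the post tops (tips ~4 mm in), no side force. Continue down.

move_arm(motion=[[[0,0,-2],[0,0,0]],[[0,0,-4],[0,0,0]],[[0,0,-6],[0,0,0]],[[0,0,-7],[0,0,0]],[[0,0,-8],[0,0,0]],[[0,0,-8.5],[0,0,0]]])

```text
clock: 33.1
position: [0.501, 0.0012, 0.06]
tool_rot: [-3.141, 0.0, 3.117]
force: [-7.2, -2.5, 25.7]
grip_width: 0.0128
```

```bash
python3 - <<'E'
from h import *
s=observe();print(s['clock'],s['position'],s['tool_rot'],s['force'],s['moment'],s['grip_width'])
f=cam("side");save(f,"s14",(200,130,360,260),4.5)
E
```

```text
33.1 [0.5009644 0.0011882 0.0599842] [-3.14087818e+00  3.08476612e-04  3.11681313e+00] [-7.2144978  -2.46524097 25.71654558] [-0.44965854  1.64788173 -0.03159227] 0.012764923229424355
```

View pics/s14.png

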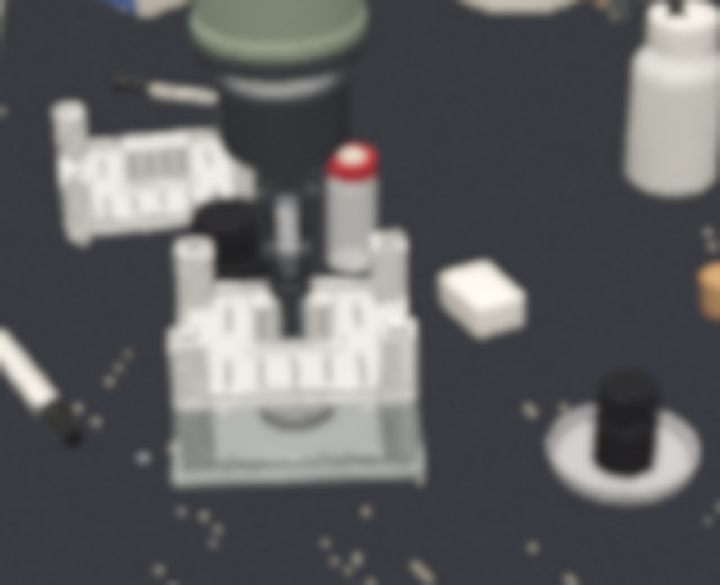

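move_arm(motion=[[[0,0,0],[0,0,0]],[[0,0,0],[0,0,0]],[[0,0,0],[0,0,0]],[[0,0,20],[0,0,0]],[[0,0,60],[0,0,0]],[[-15,0,120],[0,0,0]],[[-40,0,180],[0,0,0]],[[-50,0,240],[0,0,0]],[[-50,0,240],[0,0,0]],[[-50,0,240],[0,0,0]],[[-50,0,240],[0,0,0]]], jaw=42)

```text
clock: 34.52
position: [0.4506, 0.0011, 0.2984]
tool_rot: [3.141, -0.002, 3.117]
force: [0.1, -0.3, -0.0]
grip_width: 0.0421
```

```bash
python3 - <<'E'
from h import *
s=observe();print(s['clock'],s['position'],s['tool_rot'],s['force'],s['moment'],s['grip_width'])
f=cam("wrist");np.save('f15.npy',f,allow_pickle=True);save(f,"w15z",(190,110,370,290),3.3)
E
```

```text
34.525 [0.45062053 0.001101   0.29843766] [ 3.14120744e+00 -1.55405264e-03  3.11704013e+00] [ 0.12854334 -0.27837744 -0.01639643] [-0.00952773  0.01835498 -0.01140632] 0.0421287760532262
```

View pics/w15z.png

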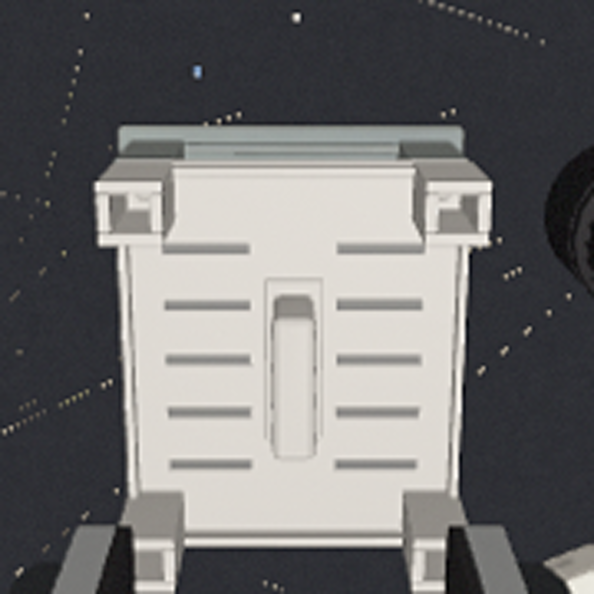

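move_arm(motion=[[[-15,50,0],[0,0,0]],[[-30,105,0],[0,0,0]],[[-50,160,0],[0,0,0.05]],[[-65,210,0],[0,0,0.1]],[[-80,250,0],[0,0,0.1]],[[-80,270,0],[0,0,0.1]],[[-80,270,0],[0,0,0.1]],[[-80,270,0],[0,0,0.1]],[[-80,270,0],[0,0,0.1]]])

```text
clock: 35.7
position: [0.3712, 0.2703, 0.2992]
tool_rot: [-3.141, -0.0, -3.068]
force: [-0.4, 0.2, 0.5]
grip_width: 0.0425
```

```bash
python3 - <<'E'
from h import *
s=observe();print(s['clock'],s['position'],s['tool_rot'],s['qpos'].round(2))
f=cam("wrist");np.save('f16.npy',f,allow_pickle=True);save(f,"w16",None,1.4)
E
```

```text
35.7 [0.37116876 0.27032849 0.29916493] [-3.14116563e+00 -3.80224999e-04 -3.06760847e+00] [ 0.25  0.41 -1.29  1.88  0.42  1.18  0.45]
```

View pics/w16.png

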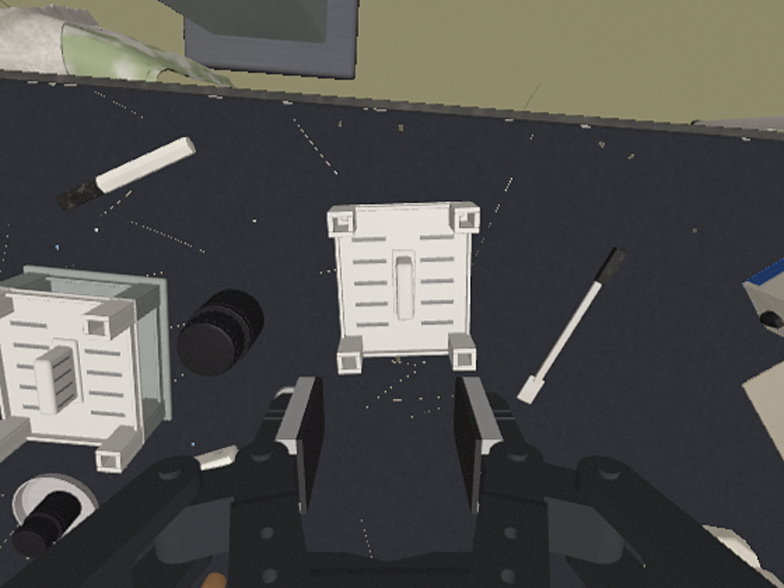

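```bash
python3 - <<'E'
from h import *
f=np.load('f16.npy',allow_pickle=True).item();save(f,"w16z",(225,135,350,275),4.2)
f=np.load('f15.npy',allow_pickle=True).item()
pts=[crop2px(p,(190,110),3.3) for p in((129.5,213),(458.5,212.5))]
print(fit(f,pts,corners(.096)[:2],0,[.5,0,0]))
E
```

```text
(array([ 0.50142709,  0.00238277, -0.0214331 ]), array([[ 0.21, -0.01],
       [-0.21, -0.01]]))
```

View pics/w16z.png

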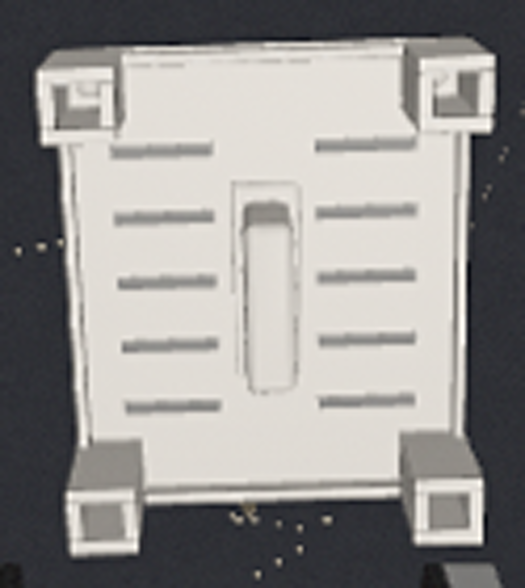

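```bash
python3 - <<'E'
from h import *
f=np.load('f16.npy',allow_pickle=True).item()
pts=[crop2px(p,(225,135),4.2) for p in((78,106),(456.5,94),(104,521),(449.5,511))]
for z in (.053,.056,.059):print(fit(f,pts,corners(z),0,[.41,.28,0]))
s=observe();print(s['position'],s['tool_rot'])
E
```

```text
(array([0.41237175, 0.28831661, 0.10779476]), array([[ 0.35,  0.39],
       [-0.3 ,  0.37],
       [ 0.21, -0.47],
       [-0.27, -0.49]]))
(array([0.41155638, 0.28814912, 0.10780482]), array([[-0.01,  0.07],
       [ 0.05,  0.03],
       [-0.08, -0.04],
       [ 0.04, -0.08]]))
(array([0.41074216, 0.28798173, 0.10781501]), array([[-0.38, -0.24],
       [ 0.4 , -0.31],
       [-0.37,  0.39],
       [ 0.35,  0.34]]))
[0.37122499 0.27038097 0.29925855] [-3.14119439e+00 -1.40322217e-04 -3.06773463e+00]
```

move_arm(motion=[[[15,6,-40],[0,0,0.034]],[[40.4,17.7,-90],[0,0,0.034]],[[40.4,17.7,-140],[0,0,0.034]],[[40.4,17.7,-180],[0,0,0.034]],[[40.4,17.7,-195],[0,0,0.034]],[[40.4,17.7,-195],[0,0,0.034]],[[40.4,17.7,-195],[0,0,0.034]],[[40.4,17.7,-195],[0,0,0.034]]])

```text
clock: 36.75
position: [0.4119, 0.2891, 0.1055]
tool_rot: [3.141, 0.002, -3.033]
force: [0.8, -0.6, -0.2]
grip_width: 0.0418
```

```bash
python3 - <<'E'
from h import *
s=observe();print(s['clock'],s['position'],s['tool_rot'],s['qpos'].round(2))
f=cam("wrist");save(f,"w17",None,1.4)
r=R.from_euler('z',.1078).as_matrix()
for c in((.025,.007),(.025,-.007),(-.025,.007),(-.025,-.007)): print(pix(f,r@np.array([*c,0])+[.4116,.2881,.05])*1.4)
E
```

```text
36.75 [0.41194619 0.28905917 0.10552893] [ 3.14109038e+00  1.72162934e-03 -3.03292739e+00] [-0.01  0.71 -1.01  1.99  0.79  0.9   0.23]
[[399.64492802 378.91258304]]
[[369.0486583  378.85368613]]
[[400.78119632 273.0758234 ]]
[[367.92370308 273.00146324]]
```

View pics/w17.png

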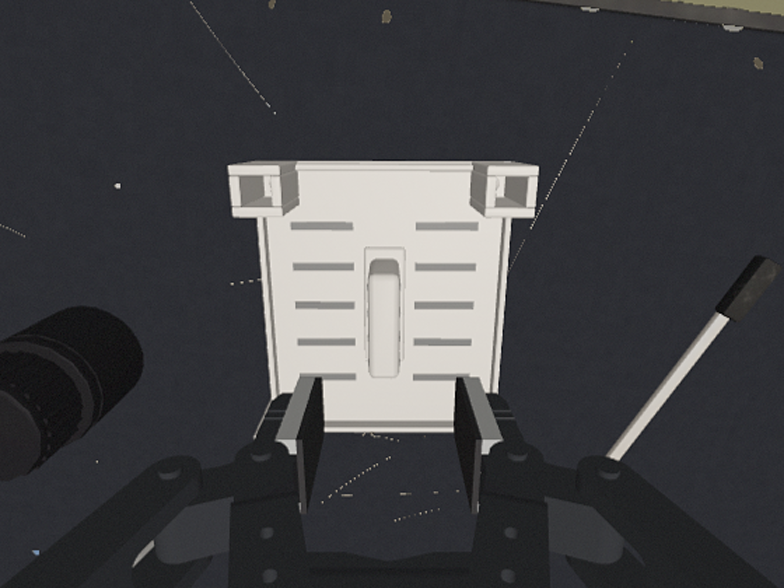

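Matches the prediction. Descend and grip.

move_arm(motion=[[[-0.3,-0.9,-40],[0,0,-0.001]],[[-0.3,-0.9,-70],[0,0,-0.001]],[[-0.3,-0.9,-85],[0,0,-0.001]],[[-0.3,-0.9,-85],[0,0,-0.001]],[[-0.3,-0.9,-85],[0,0,-0.001]]])

```text
clock: 37.42
position: [0.4115, 0.2884, 0.0204]
tool_rot: [3.141, 0.001, -3.033]
force: [-0.1, 0.3, 0.6]
grip_width: 0.0419
```

move_arm(motion=[[[0,0,0],[0,0,0]],[[0,0,0],[0,0,0]],[[0,0,0],[0,0,0]],[[0,0,0],[0,0,0]],[[0,0,0],[0,0,0]]], jaw=8, grip_force=60)

```text
clock: 38.05
position: [0.4114, 0.2886, 0.0201]
tool_rot: [3.141, 0.001, -3.033]
force: [-0.7, 1.6, 6.8]
grip_width: 0.0129
```

```bash
python3 - <<'E'
from h import *
s=observe();print(s['clock'],s['position'],s['tool_rot'],s['force'],s['grip_width'],s['qpos'].round(2))
E
```

```text
38.05 [0.41139875 0.28855314 0.02007153] [ 3.14070595e+00  1.17711557e-03 -3.03322018e+00] [-0.68214667  1.56822851  6.77120741] 0.012923850451091894 [-0.1   0.83 -0.88  2.02  0.96  0.77  0.1 ]
```

move_arm(motion=[[[0,0,15],[0,0,0]],[[0,0,50],[0,0,0]],[[0,0,95],[0,0,0]],[[0,0,140],[0,0,0]],[[5,-15,160],[0,0,-0.03]],[[20,-65,160],[0,0,-0.06]],[[35,-115,160],[0,0,-0.1]],[[50,-165,160],[0,0,-0.132]],[[65,-215,160],[0,0,-0.132]],[[80,-260,150],[0,0,-0.132]],[[89.8,-287,130],[0,0,-0.132]],[[89.8,-287,120],[0,0,-0.132]]])

```text
clock: 39.55
position: [0.5007, -0.0013, 0.139]
tool_rot: [-3.141, -0.001, 3.114]
force: [-0.3, 0.7, -1.7]
grip_width: 0.0131
```

move_arm(motion=[[[0,0,0],[0,0,0]],[[0,0,0],[0,0,0]],[[0,0,0],[0,0,0]]])

```text
clock: 39.92
position: [0.501, 0.0016, 0.14]
tool_rot: [-3.142, 0.001, 3.119]
force: [0.9, -0.6, -1.7]
grip_width: 0.0129
```

```bash
python3 - <<'E'
from h import *
s=observe();print(s['clock'],s['position'],s['tool_rot'],s['force'],s['grip_width'],s['qpos'].round(2))
f=cam("wrist");save(f,"w18",None,1.2)
f=cam("side");save(f,"s18",(200,110,360,260),4)
E
```

```text
39.925 [0.50096904 0.00162891 0.14004353] [-3.14150416e+00  8.54317276e-04  3.11883646e+00] [ 0.85100784 -0.63710551 -1.69908358] 0.012945416014760729 [ 0.63  0.65 -1.04  1.97  0.71  0.94  0.77]
```

View pics/w18.png

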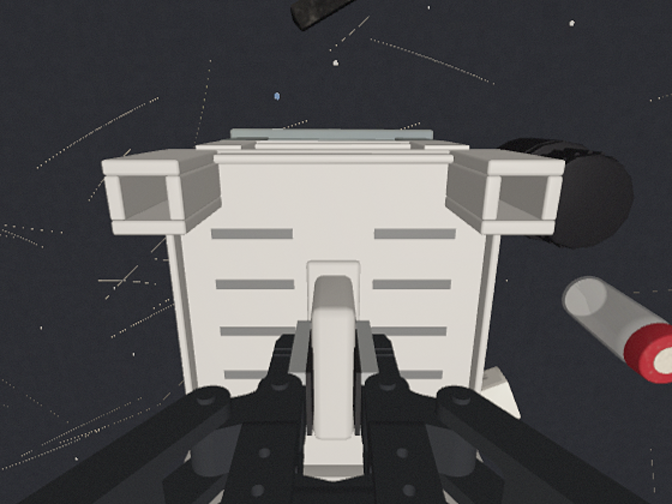

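View pics/s18.png

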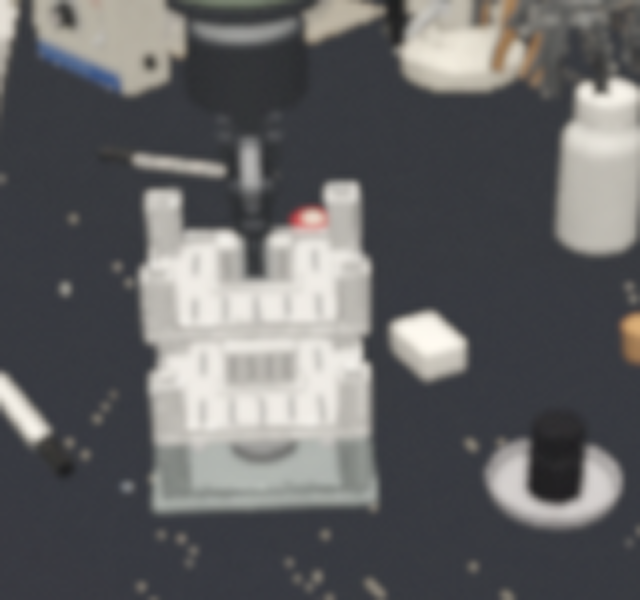

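move_arm(motion=[[[0.3,0,-10],[0,0,-0.001]],[[0.3,0,-20],[0,0,-0.001]],[[0.3,0,-23],[0,0,-0.001]],[[0.3,0,-25],[0,0,-0.001]],[[0.3,0,-27],[0,0,-0.001]],[[0.3,0,-28],[0,0,-0.001]],[[0.3,0,-28],[0,0,-0.001]]])

```text
clock: 40.9
position: [0.5012, 0.001, 0.1114]
tool_rot: [-3.142, 0.0, 3.117]
force: [-0.8, -0.6, -2.3]
grip_width: 0.0128
```

move_arm(motion=[[[0,0,-1.5],[0,0,0]],[[0,0,-3],[0,0,0]],[[0,0,-4.5],[0,0,0]],[[0,0,-6],[0,0,0]],[[0,0,-7],[0,0,0]],[[0,0,-8],[0,0,0]]])

```text
clock: 41.65
position: [0.5012, 0.001, 0.1043]
tool_rot: [-3.141, 0.0, 3.117]
force: [-13.6, -4.7, 43.5]
grip_width: 0.0129
```

```bash
python3 - <<'E'
from h import *
s=observe();print(s['clock'],s['position'],s['tool_rot'],s['force'],s['grip_width'],s['qpos'].round(2))
f=cam("side");save(f,"s19",(200,110,360,260),4)
E
```

```text
41.65 [0.50116997 0.00096527 0.10427149] [-3.14054168e+00  2.95590465e-04  3.11665602e+00] [-13.56852473  -4.74920615  43.52079611] 0.012884470700470732 [ 0.59  0.7  -0.99  1.99  0.78  0.88  0.71]
```

View pics/s19.png

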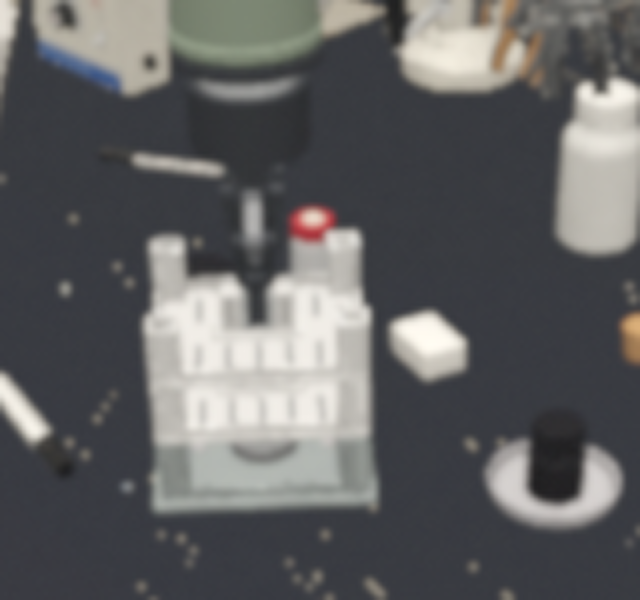

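move_arm(motion=[[[0,0,2],[0,0,0]],[[0,0,2],[0,0,0]],[[0,0,2],[0,0,0]],[[0,0,20],[0,0,0]],[[0,0,60],[0,0,0]],[[-15,0,120],[0,0,0]],[[-40,0,180],[0,0,0]],[[-55,0,240],[0,0,0]],[[-55,0,255],[0,0,0]],[[-55,0,255],[0,0,0]],[[-55,0,255],[0,0,0]]], jaw=60)

```text
clock: 43.08
position: [0.4458, 0.0009, 0.3576]
tool_rot: [3.141, -0.001, 3.117]
force: [-0.4, 0.7, -0.6]
grip_width: 0.06
```

```bash
python3 - <<'E'
from h import *
s=observe();print(s['clock'],s['position'],s['tool_rot'],s['qpos'].round(2))
f=cam("wrist");np.save('f20.npy',f,allow_pickle=True);save(f,"w20",None,1.4)
print(fit.__name__)
for d in outline_of("vial_1_mid","wrist"): print(d['score'],d['pixel'],d['pixels'].sum())
f=cam("top");save(f,"t20",(140,90,440,290),2.6)
E
```

```text
43.075 [0.44580326 0.00087328 0.35762948] [ 3.14138390e+00 -1.25110055e-03  3.11689810e+00] [ 0.97  0.31 -1.35  1.81  0.31  1.27  1.08]
fit
0.79 [409.4, 236.5] 1098
```

View pics/w20.png

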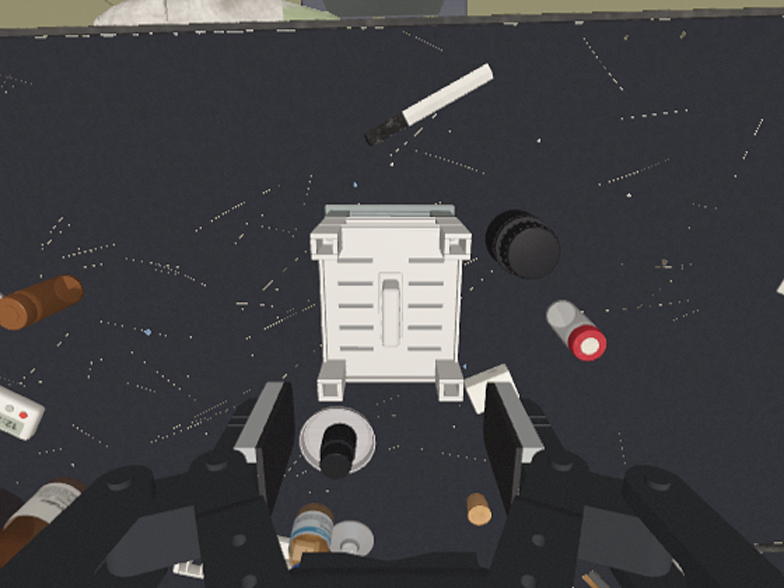

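View pics/t20.png

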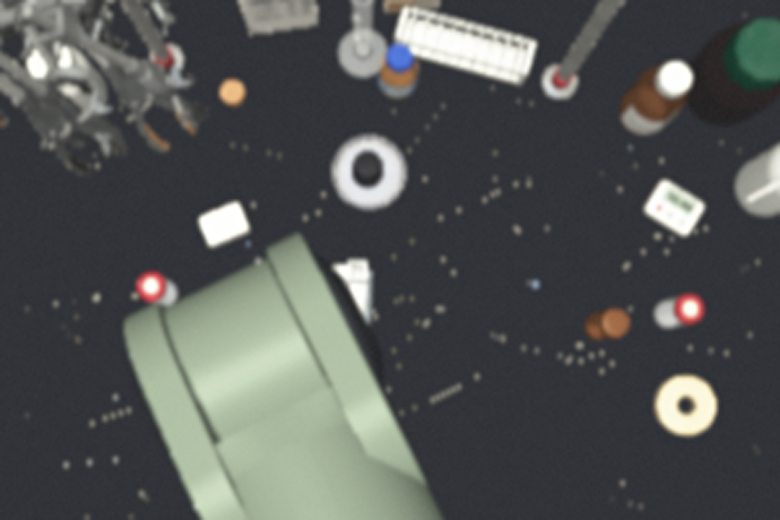

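```bash
python3 - <<'E'
from h import *
f=np.load('f20.npy',allow_pickle=True).item()
pts=[crop2px(p,(0,0),1.4) for p in((325.5,246),(456.5,245.5),(330.5,388),(451,388))]
print(fit(f,pts,corners(.14),0,[.5,0,0]))
print(w(f,crop2px((590,346),(0,0),1.4),.085), w(f,crop2px((563,314),(0,0),1.4),.0))
E
```

```text
(array([ 0.5006995 ,  0.00241473, -0.02229185]), array([[-0.8 , -0.48],
       [ 0.71, -0.19],
       [-0.15,  0.49],
       [ 0.25,  0.42]]))
[0.5502008  0.18543949 0.085     ] [0.54879047 0.18898115 0.        ]
```

move_arm(motion=[[[20,50,-20],[0,0,0]],[[40,105,-40],[0,0,0]],[[55,160,-60],[0,0,0]],[[65,186,-80],[0,0,0]],[[65,186,-80],[0,0,0]],[[65,186,-80],[0,0,0]],[[65,186,-80],[0,0,0]]])

```text
clock: 44.1
position: [0.5114, 0.1858, 0.2787]
tool_rot: [-3.141, 0.0, 3.115]
force: [-0.2, 0.9, -0.5]
grip_width: 0.0598
```

```bash
python3 - <<'E'
from h import *
s=observe();print(s['clock'],s['position'],s['tool_rot'],s['qpos'].round(2))
f=cam("wrist");np.save('f21.npy',f,allow_pickle=True);save(f,"w21",None,1.4)
E
```

```text
44.1 [0.51140356 0.18577969 0.27865751] [-3.14120998e+00  4.12506378e-04  3.11499534e+00] [ 0.33  0.55 -1.15  1.71  0.54  1.23  0.6 ]
```

View pics/w21.png

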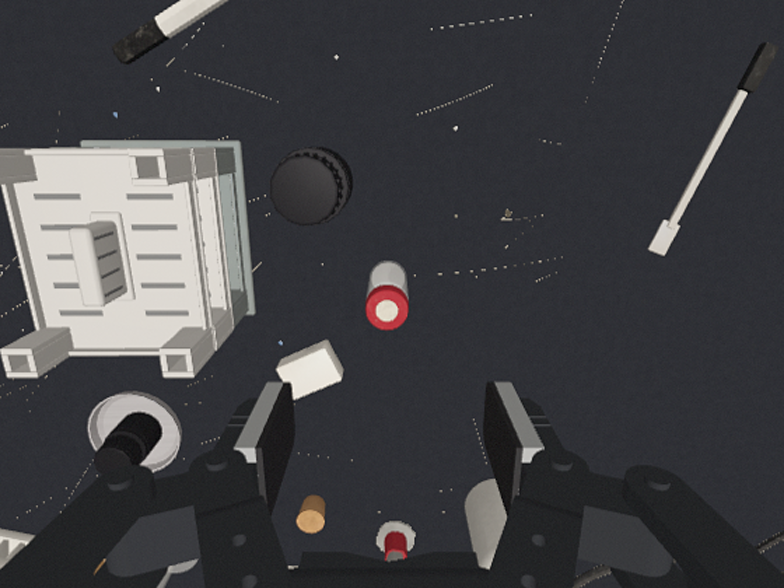

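```bash
python3 - <<'E'
from h import *
f=np.load('f21.npy',allow_pickle=True).item()
print(w(f,crop2px((387,311),(0,0),1.4),.085),w(f,crop2px((387.5,309),(0,0),1.4),.085), w(f,crop2px((388,279),(0,0),1.4),.0),observe()['position'])
E
```

```text
[0.55053186 0.1845128  0.085     ] [0.54899352 0.18491854 0.085     ] [0.54960551 0.18516569 0.        ] [0.51147285 0.18569544 0.27874587]
```

```bash
python3 - <<'E'
from h import *
f=np.load('f21.npy',allow_pickle=True).item()
for p in ((328,341),(277,360),(341,375),(288,399)): print(w(f,crop2px(p,(0,0),1.4),.02))
E
```

```text
[0.59989949 0.13053253 0.02      ]
[0.61721565 0.08342635 0.02      ]
[0.63356373 0.14026506 0.02      ]
[0.65687046 0.08986399 0.02      ]
```

move_arm(motion=[[[20,0,-40],[0,0,0.005]],[[38.5,-0.9,-90],[0,0,0.005]],[[38.5,-0.9,-140],[0,0,0.005]],[[38.5,-0.9,-190],[0,0,0.005]],[[38.5,-0.9,-225],[0,0,0.005]],[[38.5,-0.9,-234],[0,0,0.005]],[[38.5,-0.9,-234],[0,0,0.005]]])

```text
clock: 45.02
position: [0.5501, 0.1858, 0.0452]
tool_rot: [3.141, 0.0, 3.121]
force: [0.5, 0.1, -0.0]
grip_width: 0.0599
```

move_arm(motion=[[[0,0,0],[0,0,0]],[[0,0,0],[0,0,0]],[[0,0,0],[0,0,0]],[[0,0,0],[0,0,0]],[[0,0,0],[0,0,0]]], jaw=26, grip_force=30)

```text
clock: 45.65
position: [0.5504, 0.1861, 0.0458]
tool_rot: [3.142, 0.002, 3.121]
force: [-0.2, -2.5, 8.9]
grip_width: 0.0315
```

```bash
python3 - <<'E'
from h import *
s=observe();print(s['clock'],s['position'],s['tool_rot'],s['force'],s['grip_width'],s['qpos'].round(2))
f=cam("wrist");save(f,"w22",None,1.2)
f=cam("side");save(f,"s22",(220,110,340,220),5)
E
```

```text
45.65 [0.55044429 0.18608797 0.04577276] [3.14158203e+00 2.05657202e-03 3.12143263e+00] [-0.19688515 -2.52395228  8.87700946] 0.031486950597756254 [ 0.17  0.87 -0.9   1.81  0.87  0.9   0.41]
```

View pics/w22.png

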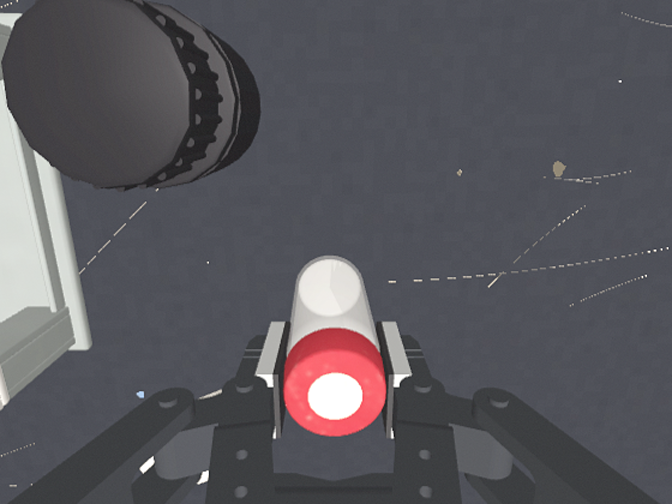

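View pics/s22.png

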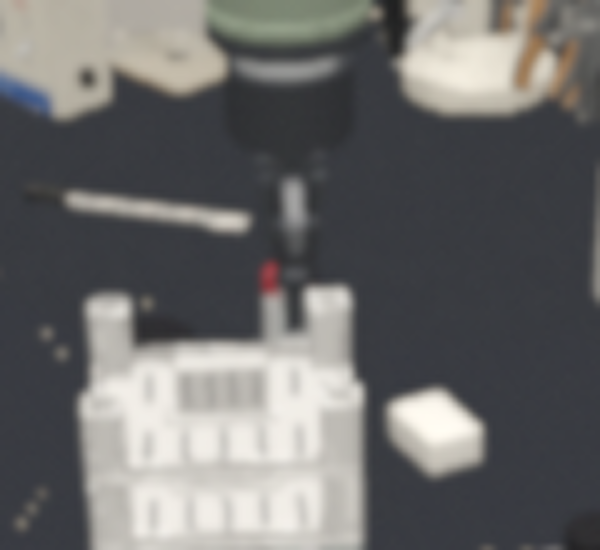

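move_arm(motion=[[[0,0,10],[0,0,0]],[[0,0,50],[0,0,0]],[[0,0,105],[0,0,0]],[[0,0,150],[0,0,0]],[[-5,-15,170],[0,0,0]],[[-20,-60,170],[0,0,0]],[[-35,-110,170],[0,0,0]],[[-48.4,-145,170],[0,0,0]],[[-48.4,-153.1,160],[0,0,0]],[[-48.4,-153.1,130],[0,0,0]],[[-48.4,-153.1,115],[0,0,0]],[[-48.4,-153.1,110],[0,0,0]]])

```text
clock: 47.25
position: [0.5011, 0.0337, 0.1541]
tool_rot: [3.141, -0.001, 3.123]
force: [0.0, -0.2, 0.5]
grip_width: 0.0315
```

move_arm(motion=[[[0,0,-1],[0,0,0]],[[0,0,-3],[0,0,0]],[[0,0,-5],[0,0,0]],[[0,0,-5],[0,0,0]]])

```text
clock: 47.75
position: [0.5012, 0.0329, 0.1495]
tool_rot: [-3.141, 0.0, 3.122]
force: [0.3, 0.3, -0.3]
grip_width: 0.0315
```

```bash
python3 - <<'E'
from h import *
s=observe();print(s['clock'],s['position'],s['tool_rot'],s['force'],s['grip_width'],s['qpos'].round(2))
f=cam("wrist");save(f,"w23",None,1.2)
f=cam("side");save(f,"s23",(210,90,350,220),4.5)
E
```

```text
47.75 [0.50124468 0.03292696 0.14946035] [-3.14147492e+00  9.30405977e-05  3.12168597e+00] [ 0.28862523  0.27730083 -0.26130536] 0.0314824913544591 [ 0.57  0.65 -1.06  1.96  0.7   0.96  0.72]
```

View pics/w23.png

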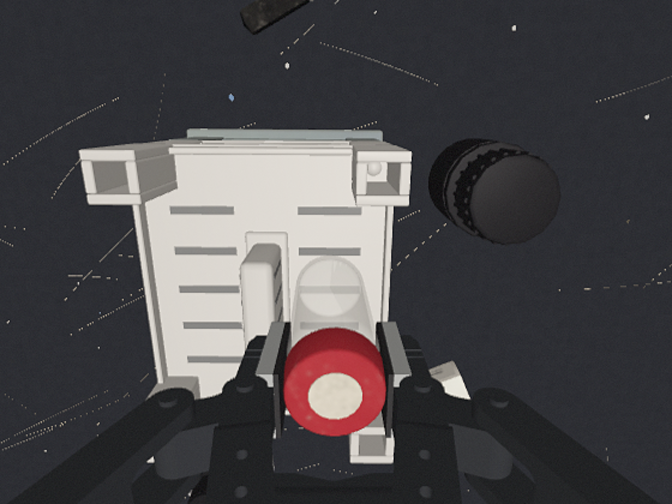

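View pics/s23.png

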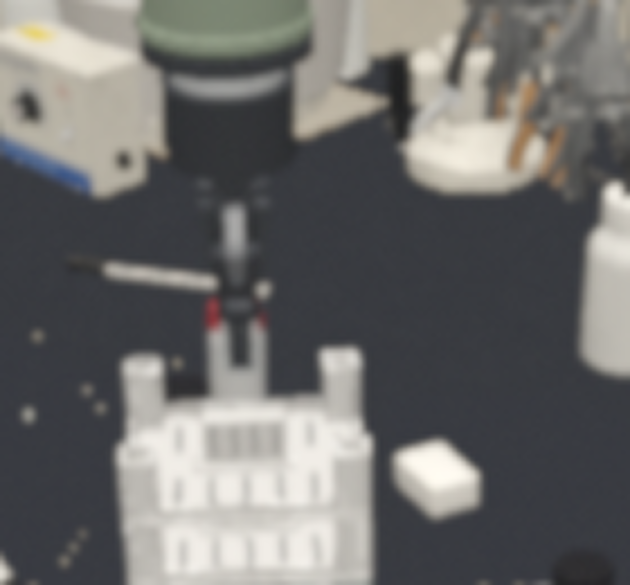

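move_arm(motion=[[[0,0,-1],[0,0,0]],[[0,0,-2],[0,0,0]],[[0,0,-3],[0,0,0]],[[0,0,-3.8],[0,0,0]],[[0,0,-3.8],[0,0,0]]])

```text
clock: 48.48
position: [0.5014, 0.033, 0.1458]
tool_rot: [-3.141, 0.0, 3.122]
force: [-1.7, -0.7, 5.8]
grip_width: 0.0314
```

move_arm(motion=[[[0,0,0],[0,0,0]],[[0,0,0],[0,0,0]],[[0,0,0],[0,0,0]],[[0,0,15],[0,0,0]],[[0,0,50],[0,0,0]],[[0,0,110],[0,0,0]],[[-20,-40,155],[0,0,0]],[[-40,-100,155],[0,0,0]],[[-40,-100,155],[0,0,0]],[[-40,-100,155],[0,0,0]]], jaw=46)

```text
clock: 49.72
position: [0.4612, -0.067, 0.3013]
tool_rot: [-3.141, 0.001, 3.121]
force: [0.3, 0.7, 1.0]
grip_width: 0.0459
```

```bash
python3 - <<'E'
from h import *
s=observe();print(s['clock'],s['position'],s['tool_rot'],s['qpos'].round(2))
f=cam("wrist");np.save('f24.npy',f,allow_pickle=True);save(f,"w24",None,1.4)
f=cam("top")
for d in outline_of("vial_1_mid","top"): print(d['score'],d['pixel'],d['pixels'].sum())
print(w(f,(405.4,208.8),.085))
E
```

```text
49.725 [ 0.46119807 -0.06701233  0.30126478] [-3.14142260e+00  6.08582437e-04  3.12103514e+00] [ 1.01  0.41 -1.28  1.86  0.43  1.19  1.13]
[ 0.51777129 -0.42849727  0.085     ]
```

View pics/w24.png

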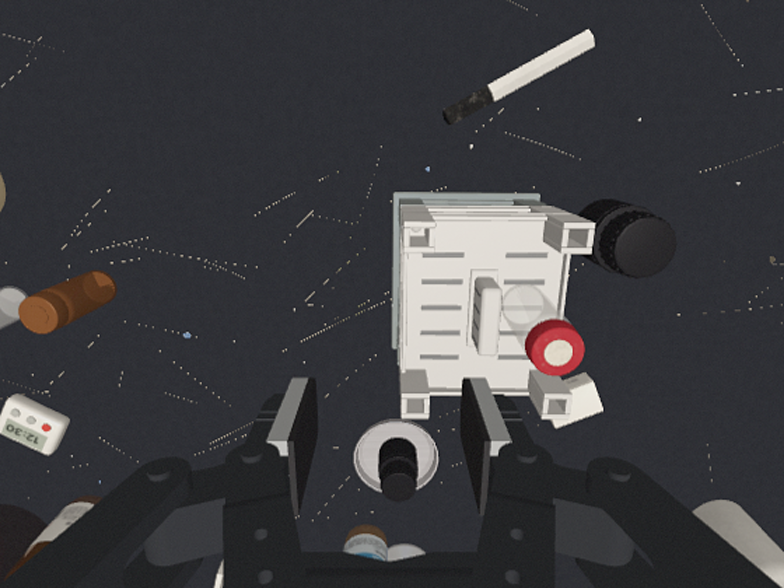

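move_arm(motion=[[[2,-55,0],[0,0,0]],[[4,-110,0],[0,0,0]],[[6,-165,0],[0,0,0]],[[8,-220,-5],[0,0,0]],[[10,-275,-10],[0,0,0]],[[12,-330,-15],[0,0,0]],[[14,-361,-20],[0,0,0]],[[14,-361,-20],[0,0,0]],[[14,-361,-20],[0,0,0]],[[14,-361,-20],[0,0,0]]], jaw=60)

```text
clock: 51.12
position: [0.4759, -0.4267, 0.281]
tool_rot: [-3.141, 0.0, 3.124]
force: [0.1, -0.1, 0.2]
grip_width: 0.0598
```

```bash
python3 - <<'E'
from h import *
s=observe();print(s['clock'],s['position'],s['tool_rot'],s['qpos'].round(2))
f=cam("wrist");np.save('f25.npy',f,allow_pickle=True);save(f,"w25",None,1.4)
E
```

```text
51.125 [ 0.47590289 -0.42672084  0.28098166] [-3.14134016e+00  2.33335806e-04  3.12388831e+00] [ 1.28  0.71 -1.11  1.46  0.64  1.36  1.7 ]
```

View pics/w25.png

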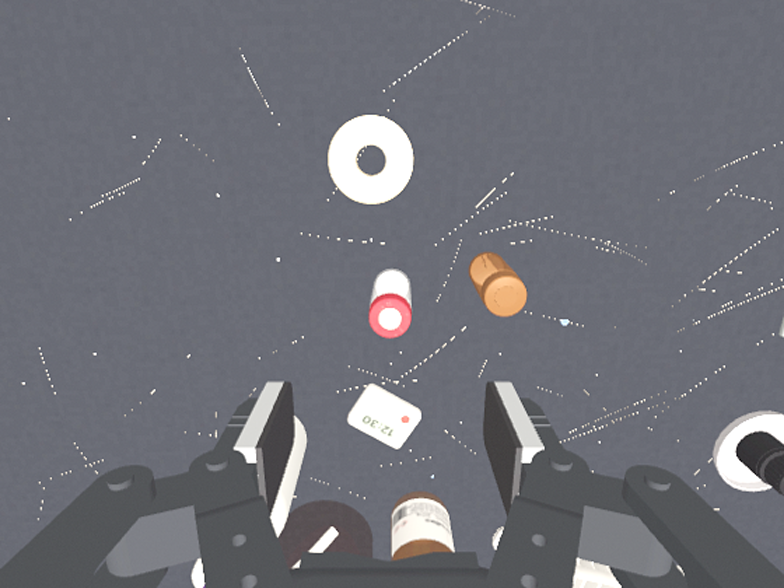

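```bash
python3 - <<'E'
from h import *
f=np.load('f25.npy',allow_pickle=True).item()
print(w(f,crop2px((390,317.5),(0,0),1.4),.085),w(f,crop2px((391,287),(0,0),1.4),0),'brown',w(f,crop2px((504,296),(0,0),1.4),.085),w(f,crop2px((489,271),(0,0),1.4),0),observe()['position'])
E
```

```text
[ 0.52094065 -0.42550106  0.085     ] [ 0.52224439 -0.42437967  0.        ] brown [ 0.5055932 -0.3420071  0.085    ] [ 0.50872662 -0.33638795  0.        ] [ 0.47570532 -0.42703221  0.28099545]
```

move_arm(motion=[[[25,1,-40],[0,0,0]],[[45.3,2,-90],[0,0,0]],[[45.3,2,-140],[0,0,0]],[[45.3,2,-190],[0,0,0]],[[45.3,2,-226],[0,0,0]],[[45.3,2,-236],[0,0,0]],[[45.3,2,-236],[0,0,0]]], jaw=52)

```text
clock: 52.05
position: [0.5209, -0.4258, 0.0454]
tool_rot: [-3.142, 0.0, 3.122]
force: [0.4, -0.8, 1.3]
grip_width: 0.0518
```

move_arm(motion=[[[0,0,0],[0,0,0]],[[0,0,0],[0,0,0]],[[0,0,0],[0,0,0]],[[0,0,0],[0,0,0]],[[0,0,0],[0,0,0]]], jaw=26)

```text
clock: 52.68
position: [0.5214, -0.4263, 0.0465]
tool_rot: [-3.14, 0.002, 3.122]
force: [0.4, 1.5, 6.6]
grip_width: 0.0315
```

```bash
python3 - <<'E'
from h import *
s=observe();print(s['clock'],s['position'],s['tool_rot'],s['force'],s['grip_width'],s['qpos'].round(2))
f=cam("wrist");save(f,"w26",None,1.2)
E
```

```text
52.675 [ 0.52137744 -0.42626066  0.04653905] [-3.14039326e+00  1.96685477e-03  3.12170832e+00] [0.35249329 1.47006014 6.61587608] 0.03147917885847114 [ 1.14  0.99 -0.93  1.55  0.88  1.06  1.52]
```

View pics/w26.png

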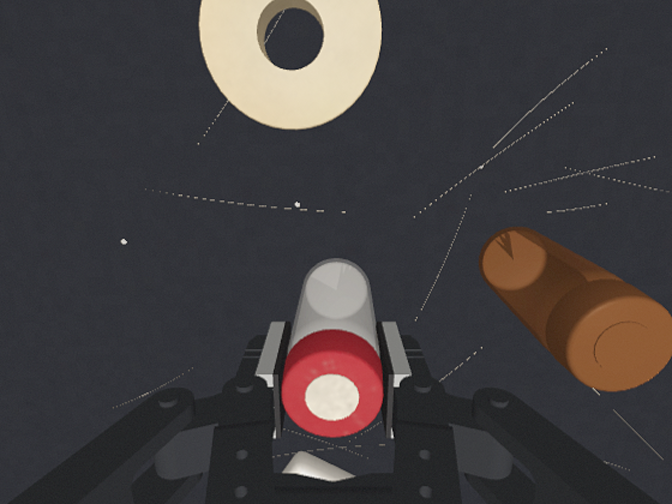

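move_arm(motion=[[[0,0,10],[0,0,0]],[[0,0,50],[0,0,0]],[[0,0,105],[0,0,0]],[[0,0,155],[0,0,0]],[[-1,20,170],[0,0,0]],[[-4,75,170],[0,0,0]],[[-7,130,170],[0,0,0]],[[-10,185,170],[0,0,0]],[[-13,240,170],[0,0,0]],[[-16,295,170],[0,0,0]],[[-19,350,170],[0,0,0]],[[-21.2,385,170],[0,0,0]]])

```text
clock: 54.22
position: [0.4984, -0.0383, 0.215]
tool_rot: [-3.141, 0.0, 3.124]
force: [1.1, 0.2, -0.6]
grip_width: 0.0317
```

move_arm(motion=[[[0,8.3,0],[0,0,0]],[[0,8.3,-20],[0,0,0]],[[0,8.3,-45],[0,0,0]],[[0,8.3,-58],[0,0,0]],[[0,8.3,-60],[0,0,0]],[[0,8.3,-60],[0,0,0]]])

```text
clock: 54.98
position: [0.4995, -0.0329, 0.1549]
tool_rot: [3.142, 0.0, 3.121]
force: [-0.5, -0.3, -0.2]
grip_width: 0.0311
```

```bash
python3 - <<'E'
from h import *
s=observe();print(s['clock'],s['position'],s['tool_rot'],s['force'],s['grip_width'],s['qpos'].round(2))
f=cam("wrist");save(f,"w27",None,1.2)
f=cam("side");save(f,"s27",(210,90,350,220),4.5)
E
```

```text
54.975 [ 0.49949446 -0.03285175  0.15486797] [3.14152403e+00 2.75549741e-04 3.12145187e+00] [-0.48060482 -0.29082281 -0.15101055] 0.031138774704284992 [ 0.72  0.65 -1.09  1.96  0.7   0.98  0.85]
```

View pics/w27.png

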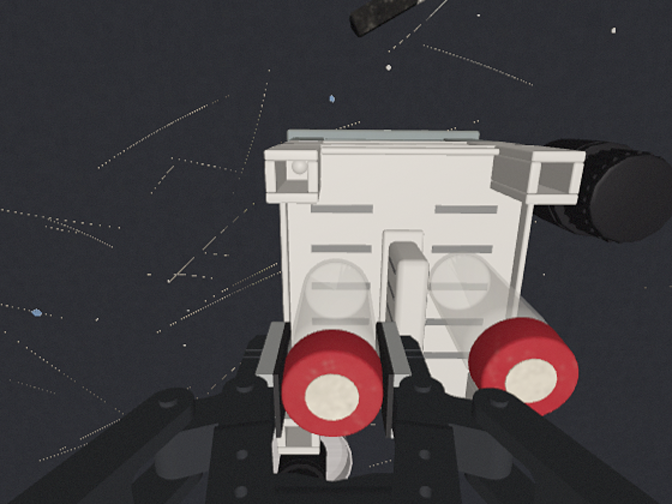

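View pics/s27.png

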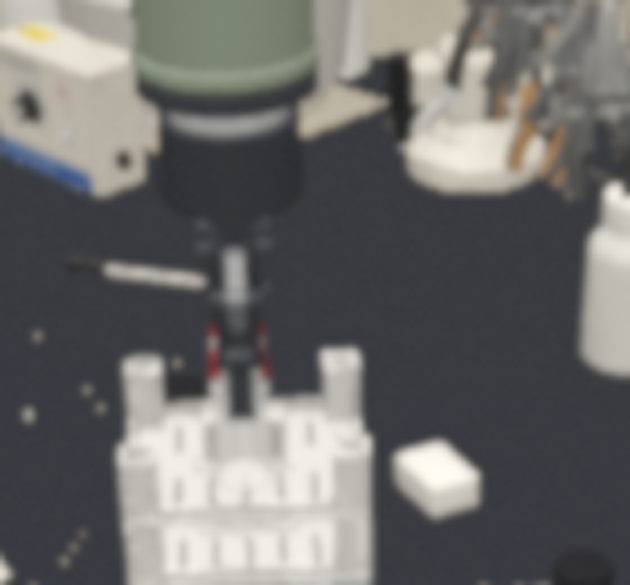

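move_arm(motion=[[[0,0.5,-3],[0,0,0]],[[0,0.5,-6],[0,0,0]],[[0,0.5,-7],[0,0,0]],[[0,0.5,-8],[0,0,0]],[[0,0.5,-9],[0,0,0]],[[0,0.5,-9],[0,0,0]]])

```text
clock: 55.82
position: [0.4998, -0.0321, 0.1463]
tool_rot: [-3.141, 0.001, 3.122]
force: [-3.1, -0.1, 15.7]
grip_width: 0.0314
```

move_arm(motion=[[[0,0,0.7],[0,0,0]],[[0,0,0.7],[0,0,0]],[[0,0,0.7],[0,0,0]],[[0,0,10],[0,0,0]],[[0,0,30],[0,0,0]],[[0,0,70],[0,0,0]],[[0,0,125],[0,0,0]],[[-20,20,180],[0,0,0]],[[-50,33,210],[0,0,0]],[[-50,33,210],[0,0,0]],[[-50,33,210],[0,0,0]],[[-50,33,210],[0,0,0]]], jaw=42)

```text
clock: 57.32
position: [0.4494, 0.0005, 0.3553]
tool_rot: [3.141, -0.001, 3.122]
force: [0.1, 0.7, 0.8]
grip_width: 0.0416
```

```bash
python3 - <<'E'
from h import *
s=observe();print(s['clock'],s['position'],s['force'],s['grip_width'])
f=cam("wrist");save(f,"w28",None,1.4)
f=cam("side");save(f,"s28",(200,100,380,260),4)
for l in("tray_a_mid",):
    for d in outline_of(l,"side"): print(d['score'],d['pixel'],d['pixels'].sum())
E
```

```text
57.325 [0.44941595 0.00053171 0.35525648] [0.06080635 0.73975136 0.81080695] 0.04160835515668953
0.88 [265.3, 212.8] 674
```

View pics/w28.png

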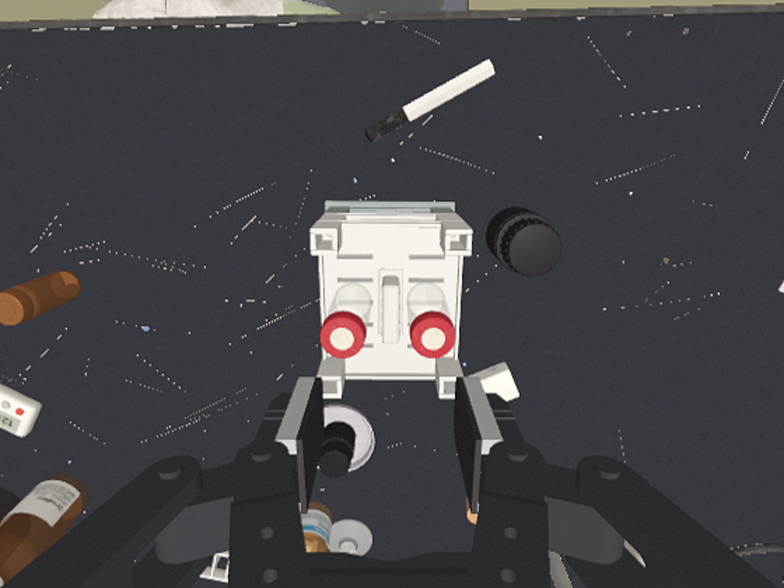

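View pics/s28.png

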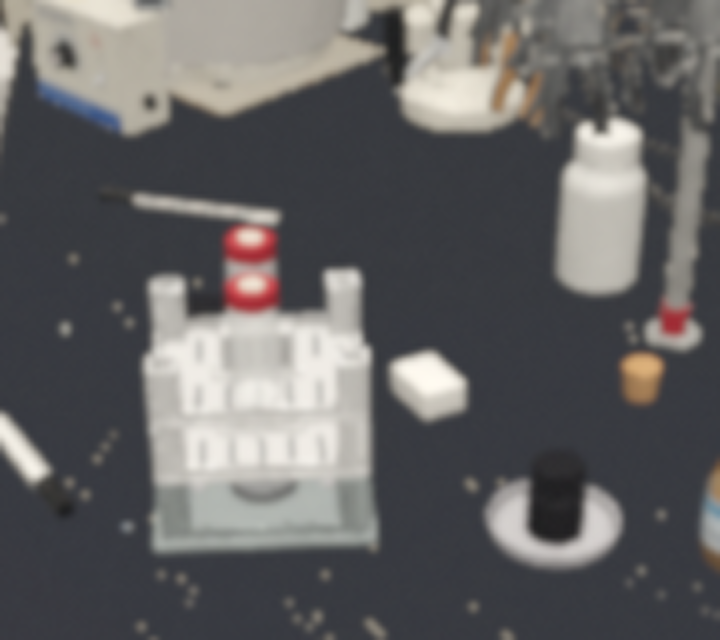

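```bash
python3 - <<'E'
from h import *
f=cam("top");save(f,"t29",None,1.4)
print(job_done(),observe()['clock'])
E
```

```text
the job is handed in; nothing more can be done
the job is handed in; nothing more can be done
```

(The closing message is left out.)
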